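Load a sample bottle on a sliding stage and index it under the reading head

TASK

Stand the black-capped sample bottle upright inside the rim on the rail's carriage and let go of it; then slide the carriage under the reading head until the pointer below its handle stands opposite the pointer of the index block on the front bar. Do not shift the index block, do not bump the reading head, and leave the beaker and the flask standing where they are.

Things in the scene. Friction and masses are not known exactly. Their poses are not given: they have to be found in the camera images.
- station: Bottle reading station fixed on the bench: aluminium base plate 141 (x) x 450 (y) x 10 mm with a two-rod rail along y. Origin on the bench top under the rail's centre line; +z up, +y to the open loading end (the robot's left), -x to the robot's side. Base spans x -85 to 56, y -210 to 240 mm. The reading head covers the -y end. Place and yaw vary.
- reading_head: White housing fixed over the -y end of the rail; origin and axes are the station's. In them its box spans x -50 to 56, y -201 to 34, z 165 to 225 mm, with a back wall at x 44 to 56. A bottle on the carriage passes below with 14 mm to spare. The handle stands 15 mm in front of its front face: under it, hold the handle with the tool leaned back (upper end to -x) 30 to 45 degrees.
- carriage (a joint): Slide position of the carriage (m), -0.03 to 0.29; it grows toward the station's -y, that is from the loading end to under the head. The carriage's centre is at station y = 0.14 minus this value. It starts between -0.02 and 0.03. It stays where it is left; sliding takes about 2 N plus 6 N per m/s.
- carriage_nest (a point): Centre of the carriage's top face (46 mm above the bench), where the bottle's underside stands. Carriage plate 84 (x) x 90 (y) x 12 mm. Round the point a 6 mm high, 5 mm thick grey rim, 64 mm inner diameter. Axes as the station.
- carriage_handle (a point): Grasp point on the carriage's handle: black round bar, 14 mm in diameter, at the front of the carriage, middle of its length, leaning 20 degrees from vertical to the station's -x (robot's side). The point is on the bar's axis, 84 mm above the bench, 65 mm in front (-x) of the nest centre; the bar ends 27 mm beyond it. Rigid with the carriage. Axes as the station.
- carriage_pointer (a point): Tip of the carriage's small steel cone pointer, 55 mm in front (-x) of the carriage's centre, right under the handle's foot, 30 mm above the bench, pointing to -x. Axes as the station.
- index_pointer (a point): Tip of the matching cone pointer, pointing to +x, of the index block: dark steel, 20 x 26 x 16 mm (26 along y), on the bar along the station's front, top 34 mm above the bench. Stands at station y -0.115 to -0.065, clamped (15 N to shift). The carriage is set when both tips have the same station y (2 mm gap in x). Axes as the station.
- sample_bottle: Loose screw-cap plastic bottle with a round black cap, 54 mm in diameter, 105 mm tall, about 0.16 kg. Origin at the centre of its underside, z up. The straight body reaches to about 75 mm above its underside: grasp it there. It stands on the bench right of the station; which of three places holds bottle, beaker and flask varies.
- beaker: Bystander: clear glass beaker, 56 mm in diameter, 70 mm tall, origin at the centre of its underside. Bottle, beaker and flask stand at least 80 mm apart, centre to centre.
- flask: Bystander: glass flask with round belly 60 mm wide, a thin neck and a stopper, 172 mm tall, origin at the centre of its underside.

How it is judged:
On the way, in this order (a step that is already met when the one before it is completed fails the run):
1. the bottle stands upright inside the carriage's rim and is let go (horizontal distance between sample_bottle and carriage_nest below 0.008 m and z of sample_bottle in the frame of carriage_nest between -0.004 and 0.004 m and angle between sample_bottle's own z axis and vertical below 0.08 rad and contact force between the fingers and sample_bottle below 0.1 N), for 0.2 s.
2. with the bottle on it, the carriage's pointer is opposite the index pointer (all of step 1 and y of carriage_pointer in the frame of index_pointer between -0.004 and 0.004 m), for 0.2 s.
At the end, for the whole second after the job is handed in: Carriage at rest, its pointer within 4 mm of the index pointer along the rail; bottle upright (0.08 rad) and still, released, on the carriage within 8 mm of the rim's centre (height within 4 mm); index block within 4 mm, beaker and flask upright and within 30 mm, of where they were (all of step 2 and distance of index_pointer from where it was at the start of the episode below 0.004 m and distance of each of beaker, flask from where it was at the start of the episode below 0.03 m and angle between each of beaker, flask's own z axis and vertical below 0.3 rad and linear speed of sample_bottle below 0.02 m/s and velocity of joint carriage between -0.005 and 0.005 m/s); the robot touches nothing.
It fails at once if the reading head is bumped (more than 4 N) (contact force between reading_head and anything else above 4 N).
It fails at once if the bottle is tipped more than 0.6 rad (angle between sample_bottle's own z axis and vertical above 0.6 rad).
It fails at once if the index block is shifted more than 4 mm (not (distance of index_pointer from where it was at the start of the episode below 0.004 m)).
It fails at once if the beaker or the flask is moved more than 30 mm or tipped more than 0.3 rad (not (distance of each of beaker, flask from where it was at the start of the episode below 0.03 m and angle between each of beaker, flask's own z axis and vertical below 0.3 rad)).
It also fails if it takes over 54 s, if anything falls off the work surface, if the arm or the gripper's body presses on something with over 40 N, if the wrist force passes 120 N, or if a joint passes its speed limit or range.

ROBOT

A 6-joint arm with a two-finger parallel gripper is mounted at the origin on a cart in front of the work surface, level with it; the furniture and walls round the work are solid. World frame = base frame: x ahead of the robot, y to its left, z up, the work surface at z = 0. Lengths are in m, angles in rad, forces in N, time in s.
With the tool pointing down it reaches from about 0.25 to 0.775 m from the base axis. Payload 4 kg.
Tool frame: the origin (TCP) lies at the very end of the fingers, on their centre line; the grasp point (between the pads) lies 19 mm behind it; z points along the fingers, x is the direction in which the jaws open and shut, and the axes are right-handed (so a half turn about z gives the same grasp; the last joint's range is limited). The gripper opens to 94 mm and grips with 3 to 60 N. Pads are 16 mm wide; open, the fingers measure 119 mm over their backs; the gripper's body (75 mm by 177 mm) begins 78 mm behind the grasp point.
Start: joints at [-1.437, 0.087, 1.371, -0, 1.684, -0.103], TCP at [0.129, -0.535, 0.206] pointing down, gripper open.
Joint ranges: [-3.1, 3.1], [-0.76, 2.03], [0.27, 2.55], [-1.08, 4.22], [0.17, 2.65], [-2.57, 2.57]. Speed limits (rad/s): [2.79, 2.79, 3.14, 3.14, 3.14, 3.14].

INTERFACE

Orientations are given as [roll, pitch, yaw] about the fixed x, y, z axes, in that order (R = Rz(yaw) Ry(pitch) Rx(roll)).
In Python, from bench import robot, cams, ticket gives the robot as it stands.
- The arm moves only by the tool jog_arm, never from a script. Its argument "series" is a list of rows, each an object of numbers: "x", "y", "z": the shift along the tool's x, y, z in m; "rx", "ry", "rz": the turn, a rotation vector about the tool's x, y, z in degrees. A call has 1 to 12 rows; each row shifts and turns the pose as measured when the row begins, along the tool's axes as they then stand; what a row does not reach is not made up. A row lasts 1/12 s, in which the tool goes at most 41.7 mm and 7.16 degrees, less where a joint would pass 70% of its speed; a pose out of reach is approached as far as the arm can. A call with a gripper value outside its range is refused whole. "claw" is the opening, from 0 (shut) to 1 (fully open), set as the call begins (left out, the last holds). The fingers move at their own pace and stop on an object; the grip force is fixed at half the most. Time passes only in rows, so rows that do not move let the fingers close. It gives the time, the measured TCP pose, the force and the opening at its end, in the units of the state.
- robot.get_obs(): the state, without advancing time (a new reading comes with each control period).
- cams.snapshot(name): name is "scene" or "top" or "wrist"; returns a dict with "img" (384x512x3 uint8, red, green, blue), "mtx" (3x3 intrinsics, pixels), "k1" (the pictures are not rectified: a ray, as slopes to the right and down, at radius r is drawn at 1 + k1 r^2 times it, then the intrinsics apply), "origin" and "attitude" of the camera in the world. Camera axes: x right, y down, z forward; pixel columns grow to the right and rows downward; lengths in m; the calibration is good to about 2 mm. A picture is of the moment at which its call begins. There is no depth.
- ticket.close_job(): hands the job in, once; it reports no verdict.
Trained networks look in a picture, given as the dict that the camera call returned (one of the last four; its "shot" number tells which), for a name from the list of things; names that differ only in an ending like _2 or _b are one class to them, and where a whole thing is asked for, a point or a joint stands for the part that bears it (a point fixed in the world has none). Each returns a list of dicts, best first, with "p" (0 to 1); they miss things now and then, are a little off and sometimes report something else, mostly with a low value. They report only what shows in the picture. A call takes as long as a camera call.
- cams.look_for(thing, picture): "bbox" ([left, top, width, height] in pixels, round what is visible of it).
The state is a dict: "time": time; "joint_positions": joint angles; "qvel": joint speeds; "joint_torque": joint torques, N m; "tool_pos": TCP position; "ee_rot": TCP orientation; "wrist_force": force on the tool from outside, world axes, zero at the start; "wrist_torque": the same for the moment, N m; "width": finger opening in m.
Only numpy, scipy, OpenCV 4.12 (cv2) and the standard library are available. Lean on these libraries where they do the work, as an engineer would, in place of code of your own. Each camera call takes 0.05 s, during which the arm holds its last target.

## Working session

There is one attempt and no reset: what is moved stays moved. The work goes in short steps, Python scripts to look and compute and a tool call to move; the robot and the scene stay as the last step left them, time stands still between calls to the robot, and variables do not carry over. Pictures are saved under pics/ and viewed, and the job is handed in when it is done.

Besides the shell and the picture viewer there is one more tool, called after "Call:" as name(argument=value, ...) on one line, values as JSON. jog_arm: Moves the arm, as the interface text tells. Its arguments: {"type":"object","properties":{"series":{"type":"array","items":{"type":"object","properties":{"x":{"type":"number"},"y":{"type":"number"},"z":{"type":"number"},"rx":{"type":"number"},"ry":{"type":"number"},"rz":{"type":"number"}}}},"claw":{"type":"number"}},"required":["series"]}

```bash
ls; mkdir -p pics; cat > h.py <<'E'
import numpy as np, cv2
from bench import robot, cams, ticket
def snap(n,f):
    s=cams.snapshot(n); cv2.imwrite('pics/'+f,s['img'][:,:,::-1]); return s
from scipy.spatial.transform import Rotation as Ro
def att(s):
    a=np.array(s['attitude'],float)
    return a if a.shape==(3,3) else Ro.from_euler('xyz',a).as_matrix()
def dist(s): return np.array([s['k1'],0,0,0,0],float)
def ray(s,u,v):
    p=cv2.undistortPoints(np.array([[[u,v]]],float),np.array(s['mtx']),dist(s))[0,0]
    return att(s)@np.array([p[0],p[1],1.])
def onz(s,u,v,z):
    d=ray(s,u,v); o=np.array(s['origin']); return o+d*(z-o[2])/d[2]
def proj(s,P):
    P=np.atleast_2d(P).astype(float); R=att(s).T
    return cv2.projectPoints(P,cv2.Rodrigues(R)[0],-R@np.array(s['origin']),np.array(s['mtx']),dist(s))[0][:,0]
E
python3 - <<'E'
from h import *
print(robot.get_obs())
for n in ['scene','top','wrist']:
    s=snap(n,n+'0.png'); print(n,s['origin'],s['attitude'],s['mtx'],s['k1'],s['shot'])
    for t in ['station','reading_head','carriage','carriage_handle','carriage_pointer','carriage_nest','index_pointer','sample_bottle','beaker','flask']:
        r=cams.look_for(t,s); print(t,[(np.round(q['bbox'],1).tolist(),round(q['p'],2)) for q in r[:2]])
E
```

```text
pics
{'time': 0.0, 'joint_positions': array([-1.43705915e+00,  8.79070531e-02,  1.37225703e+00, -1.00149831e-05,
        1.68360130e+00, -1.03134384e-01]), 'qvel': array([2.57802391e-05, 1.73594137e-03, 1.82731766e-03, 8.41707372e-06,
       2.43942123e-04, 4.01223136e-04]), 'joint_torque': array([ 8.67147610e-04, -3.40186572e+01, -3.02426112e+01,  7.17900856e-02,
        3.29860440e-02, -1.66938862e-04]), 'tool_pos': array([ 0.1289635 , -0.53409338,  0.20432899]), 'ee_rot': array([-3.14137887e+00,  2.16221256e-03, -1.33392565e+00]), 'wrist_force': array([-0.2708906 ,  0.30118959, -0.03564493]), 'wrist_torque': array([0.02409762, 0.03974826, 0.02409606]), 'width': 0.09378344495035902}
scene [-0.56322015 -0.66709562  0.90423607] [-2.15897329 -0.01189113 -1.02619865] [[481.93566084   0.         258.60990612]
 [  0.         481.93566084 188.61503718]
 [  0.           0.           1.        ]] -0.1567199851826246 1
station [([199.3, 126.7, 80.5, 103.7], 0.94), ([272.3, 191.2, 19.4, 50.9], 0.47)]
reading_head [([201.9, 130.6, 80.7, 72.0], 0.64)]
carriage []
carriage_handle []
carriage_poi
[... 633 characters left out ...]
156.7, 184.8, 26.3, 35.7], 0.85)]
carriage_nest [([158.7, 181.3, 28.3, 38.9], 0.77)]
index_pointer [([243.8, 205.3, 11.6, 11.8], 0.53), ([360.7, 179.3, 23.1, 21.6], 0.4)]
sample_bottle [([326.5, 173.2, 21.9, 24.9], 0.49)]
beaker [([361.5, 180.7, 22.6, 18.0], 0.52)]
flask [([303.7, 194.7, 18.4, 20.2], 0.52)]
wrist [ 0.19642374 -0.51819451  0.38424459] [ 2.89845645e+00 -1.61557169e-03 -1.33367652e+00] [[304.03935027   0.         250.61293817]
 [  0.         304.03935027 190.91998576]
 [  0.           0.           1.        ]] -0.07291920971109231 3
station []
reading_head []
carriage []
carriage_handle []
carriage_pointer []
carriage_nest []
index_pointer []
sample_bottle []
beaker []
flask []
```

```bash
python3 - <<'E'
import cv2
a=cv2.imread('pics/top0.png')[130:260,120:420]; cv2.imwrite('pics/topc.png',cv2.resize(a,None,fx=2.66,fy=2.66,interpolation=cv2.INTER_CUBIC))
a=cv2.imread('pics/scene0.png')[100:300,180:400]; cv2.imwrite('pics/scenec.png',cv2.resize(a,None,fx=3,fy=3,interpolation=cv2.INTER_CUBIC))
E
```

```text
(no output)
```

View pics/topc.png

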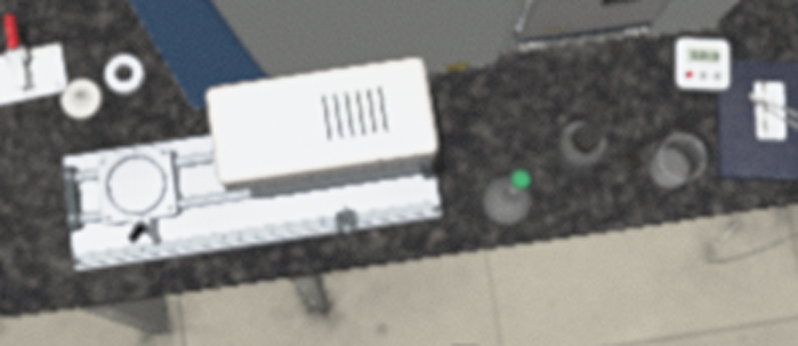

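View pics/scenec.png

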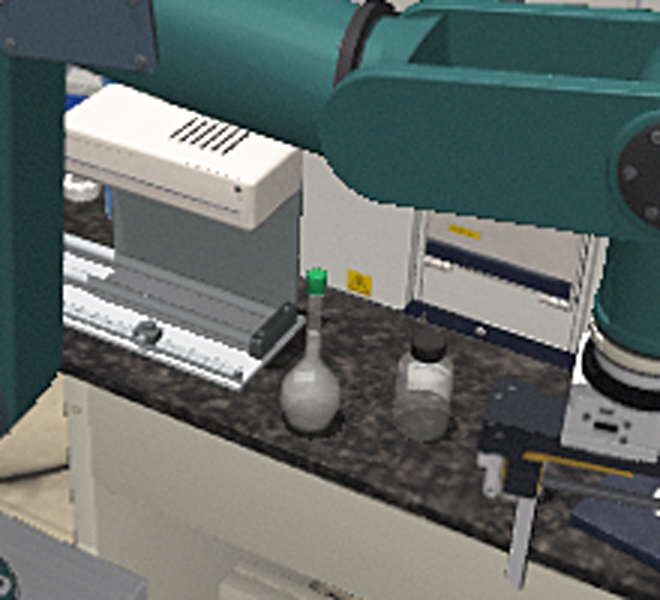

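View pics/top0.png

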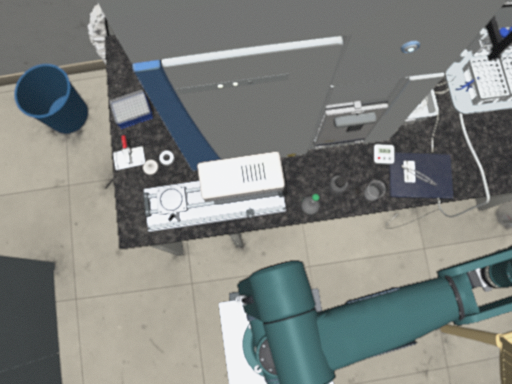

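```bash
python3 - <<'E'
from h import *
from scipy.optimize import least_squares
t=cams.snapshot('top'); s=cams.snapshot('scene')
st=np.array([[-85,240,10],[-85,-210,10],[56,240,10],[56,34,225],[56,-201,225],[-50,34,225],[-50,-201,225]])/1e3
px=np.array([[75,270],[441,216],[63,157],[207,88],[425,60],[220,186],[437,150]])/2.66+[120,130]
def T(p,P):
    c,sn=np.cos(p[2]),np.sin(p[2]); P=np.asarray(P); return np.stack([p[0]+c*P[...,0]-sn*P[...,1],p[1]+sn*P[...,0]+c*P[...,1],P[...,2]],-1)
r=least_squares(lambda p:(proj(t,T(p,st))-px).ravel(),[.5,.2,0]); print(r.x,np.round((proj(t,T(r.x,st))-px),1))
np.save('st.npy',r.x)
# bottle: base/top center in scene, top
def cyl(p,h,rad):
    a=np.linspace(0,2*np.pi,40); return np.concatenate([np.stack([p[0]+rad*np.cos(a),p[1]+rad*np.sin(a),0*a+z],1) for z in (0,h)])
b=np.array([308.3,208.5,21.6,40.7])
for n,h,rad,bb in [('bottle',.105,.027,b),('flask',.172,.03,[274,188.5,18.1,57.9])]:
    bb=np.array(bb)
    c0=onz(s,bb[0]+bb[2]/2,bb[1]+bb[3]/2,h/2); print(n,'scene',c0)
for n,u,v,z in [('bottle',583/2.66+120,145/2.66+130,.05),('flask belly',506/2.66+120,202/2.66+130,.03),('flask stop',520/2.66+120,180/2.66+130,.17),('beaker',679/2.66+120,160/2.66+130,.035)]:
    print(n,onz(t,u,v,z))
E
```

```text
[0.48912411 0.11434127 0.00254694] [[ 0.2 -0.1]
 [ 0.3  0.3]
 [ 0.6  0.2]
 [-0.6  0. ]
 [-0.4 -1.2]
 [-1.  -0.4]
 [ 1.   1.1]]
bottle scene [ 0.44974064 -0.26674417  0.0525    ]
flask scene [ 0.40290828 -0.17369001  0.086     ]
bottle [ 0.46030947 -0.27461824  0.05      ]
flask belly [ 0.40825647 -0.17386162  0.03      ]
flask stop [ 0.40843139 -0.17372504  0.17      ]
beaker [ 0.42796188 -0.39093132  0.035     ]
```

Call:
jog_arm(series=[{"x":-0.0151,"y":-0.031,"z":-0.0097},{"x":-0.0151,"y":-0.031,"z":-0.0097},{"x":-0.0151,"y":-0.031,"z":-0.0097},{"x":-0.0151,"y":-0.031,"z":-0.0097},{"x":-0.0151,"y":-0.031,"z":-0.0097},{"x":-0.0151,"y":-0.031,"z":-0.0097},{"x":-0.0151,"y":-0.031,"z":-0.0097},{"x":-0.0151,"y":-0.031,"z":-0.0097},{"x":-0.0151,"y":-0.031,"z":-0.0097},{"x":-0.0151,"y":-0.031,"z":-0.0097},{"x":-0.0151,"y":-0.031,"z":-0.0097},{"x":-0.0151,"y":-0.031,"z":-0.0097}], claw=1)

```text
invalid input
```

Call:
jog_arm(series=[{"rz":-7.1},{"rz":-7.1},{"rz":-7.1},{"rz":-7.1},{"rz":-7.1},{"rz":-7.1},{"rz":-7.1},{"rz":-7.1},{"rz":-7.1},{"rz":-7.1},{"rz":-7.1},{"rz":-7.1}])

```text
invalid input
```

Call:
jog_arm(series=[{"rz":-7.1},{"rz":-7.1},{"rz":-5}])

```text
invalid input
```

```bash
python3 - <<'E'
from h import *
o=robot.get_obs(); print(o['time'],o['tool_pos'],o['ee_rot'],o['joint_positions'])
for n in ['wrist','scene']:
    s=snap(n,n+'1.png'); print(n,s['origin'],s['attitude'])
    for t in ['station','reading_head','carriage_handle','carriage_pointer','carriage_nest','index_pointer','sample_bottle','beaker','flask']:
        r=cams.look_for(t,s); print(t,[(np.round(q['bbox'],1).tolist(),round(q['p'],2)) for q in r[:2]])
E
```

```text
1.75 [ 0.12902756 -0.53466933  0.20552489] [-3.14158841e+00 -1.25738413e-04 -1.33401271e+00] [-1.43710084e+00  8.71682855e-02  1.37069673e+00  1.72675488e-05
  1.68360300e+00 -1.03086184e-01]
wrist [ 0.19642396 -0.51819534  0.38424044] [ 2.89845733e+00 -1.60805407e-03 -1.33367637e+00]
station []
reading_head []
carriage_handle []
carriage_pointer []
carriage_nest []
index_pointer []
sample_bottle []
beaker []
flask []
scene [-0.56322015 -0.66709562  0.90423607] [-2.15897329 -0.01189113 -1.02619865]
station [([202.4, 129.1, 78.3, 101.9], 0.76)]
reading_head [([202.4, 129.7, 81.4, 72.1], 0.95)]
carriage_handle []
carriage_pointer []
carriage_nest []
index_pointer [([223.0, 206.4, 10.9, 10.7], 0.48)]
sample_bottle [([310.7, 209.3, 18.8, 37.1], 0.97)]
beaker []
flask [([276.7, 193.1, 15.5, 49.7], 0.83), ([311.6, 209.5, 20.4, 40.8], 0.21)]
```

View pics/wrist1.png

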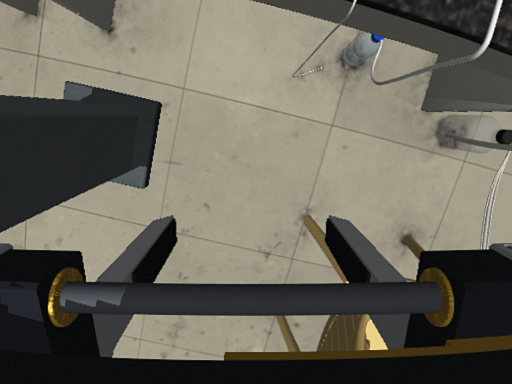

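View pics/scene1.png

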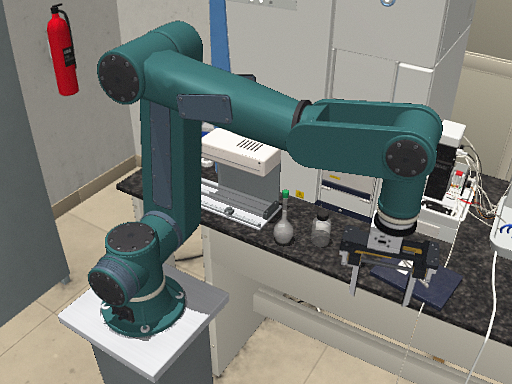

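Call:
jog_arm(series=[{"x":-0.0151,"y":-0.031,"z":-0.0097,"rx":0,"ry":0,"rz":0},{"x":-0.0151,"y":-0.031,"z":-0.0097,"rx":0,"ry":0,"rz":0}])

```text
time: 2.92
tool_pos: [0.1787, -0.4919, 0.2216]
ee_rot: [3.139, 0.005, -1.343]
wrist_force: [0.2, -0.2, 0.1]
width: 0.094
```

Call:
jog_arm(series=[{"x":-0.0151,"y":-0.031,"z":-0.0097,"rx":0,"ry":0,"rz":0},{"x":-0.0151,"y":-0.031,"z":-0.0097,"rx":0,"ry":0,"rz":0},{"x":-0.0151,"y":-0.031,"z":-0.0097,"rx":0,"ry":0,"rz":0},{"x":-0.0151,"y":-0.031,"z":-0.0097,"rx":0,"ry":0,"rz":0},{"x":-0.0151,"y":-0.031,"z":-0.0097,"rx":0,"ry":0,"rz":0},{"x":-0.0151,"y":-0.031,"z":-0.0097,"rx":0,"ry":0,"rz":0},{"x":-0.0151,"y":-0.031,"z":-0.0097,"rx":0,"ry":0,"rz":0},{"x":-0.0151,"y":-0.031,"z":-0.0097,"rx":0,"ry":0,"rz":0},{"x":-0.0151,"y":-0.031,"z":-0.0097,"rx":0,"ry":0,"rz":0},{"x":-0.0151,"y":-0.031,"z":-0.0097,"rx":0,"ry":0,"rz":0}], claw=1)

```text
time: 3.75
tool_pos: [0.4569, -0.2646, 0.3237]
ee_rot: [3.141, 0.004, -1.35]
wrist_force: [1.1, -1.8, 0.5]
width: 0.0942
```

Call:
jog_arm(series=[{"x":0,"y":0,"z":0,"rx":0,"ry":0,"rz":-7.1},{"x":0,"y":0,"z":0,"rx":0,"ry":0,"rz":-7.1},{"x":0,"y":0,"z":0,"rx":0,"ry":0,"rz":-7.1},{"x":0,"y":0,"z":0,"rx":0,"ry":0,"rz":-7.1},{"x":0,"y":0,"z":0,"rx":0,"ry":0,"rz":-7.1},{"x":0,"y":0,"z":0,"rx":0,"ry":0,"rz":-7.1},{"x":0,"y":0,"z":0,"rx":0,"ry":0,"rz":-7.1},{"x":0,"y":0,"z":0,"rx":0,"ry":0,"rz":-7.1},{"x":0,"y":0,"z":0,"rx":0,"ry":0,"rz":-7.1},{"x":0,"y":0,"z":0,"rx":0,"ry":0,"rz":-7.1},{"x":0,"y":0,"z":0,"rx":0,"ry":0,"rz":-7.1},{"x":0,"y":0,"z":0,"rx":0,"ry":0,"rz":-7.1}])

```text
time: 4.75
tool_pos: [0.465, -0.257, 0.3271]
ee_rot: [-3.14, -0.005, 0.155]
wrist_force: [0.6, -0.7, -0.2]
width: 0.0941
```

```bash
python3 - <<'E'
from h import *
o=robot.get_obs(); print(o['time'],o['tool_pos'],o['ee_rot'],o['joint_positions'])
s=snap('wrist','wrist2.png'); print(s['origin'],s['attitude'])
for t in ['reading_head','carriage_handle','carriage_nest','sample_bottle','beaker','flask']:
        r=cams.look_for(t,s); print(t,[(np.round(q['bbox'],1).tolist(),round(q['p'],2)) for q in r[:2]])
E
```

```text
4.75 [ 0.46496625 -0.2570345   0.32709188] [-3.14012788 -0.00540264  0.15523165] [-0.61492483  0.0513213   1.16961971  0.00511802  1.91778926 -0.76841305]
[ 0.45299143 -0.18850485  0.50593922] [ 2.89812289 -0.00586097  0.15557116]
reading_head [([256.7, 0.2, 119.9, 55.2], 0.9)]
carriage_handle []
carriage_nest []
sample_bottle [([228.0, 148.1, 31.0, 41.9], 0.64)]
beaker [([192.0, 212.2, 39.0, 46.8], 0.86)]
flask [([202.6, 83.9, 35.7, 39.6], 0.6)]
```

View pics/wrist2.png

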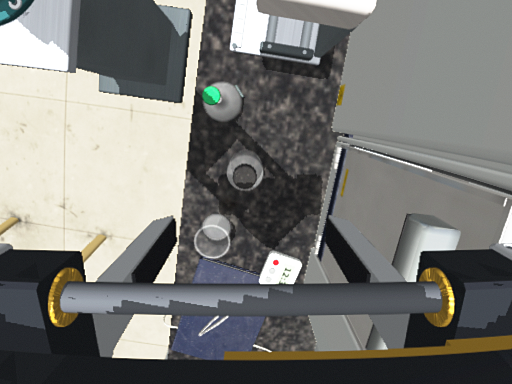

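```bash
python3 - <<'E'
from h import *
s=cams.snapshot('wrist')
a=s['img'][60:280,150:370,::-1]; cv2.imwrite('pics/wc2.png',cv2.resize(a,None,fx=2.7,fy=2.7,interpolation=cv2.INTER_CUBIC))
for n,u,v,z in [('cap',243,177,.105),('bbox',243.5,169,.05),('flask',222,102,.035),('stopper',211,96,.17),('beaker rim',212,240,.07),('fridge',338,155,0),('fridge2',326,200,0),('plate',321,62,0.01),('head',373,10,.165)]:
    print(n,onz(s,u,v,z))
E
```

```text
cap [ 0.45754445 -0.2690095   0.105     ]
bbox [ 0.45709487 -0.26769536  0.05      ]
flask [ 0.41090447 -0.17430747  0.035     ]
stopper [ 0.41072682 -0.17387106  0.17      ]
beaker rim [ 0.42452815 -0.38099738  0.07      ]
fridge [ 0.61104986 -0.22937128  0.        ]
fridge2 [ 0.60696311 -0.30926514  0.        ]
plate [ 0.55201107 -0.09067493  0.01      ]
head [ 0.56592416 -0.06034239  0.165     ]
```

View pics/wc2.png

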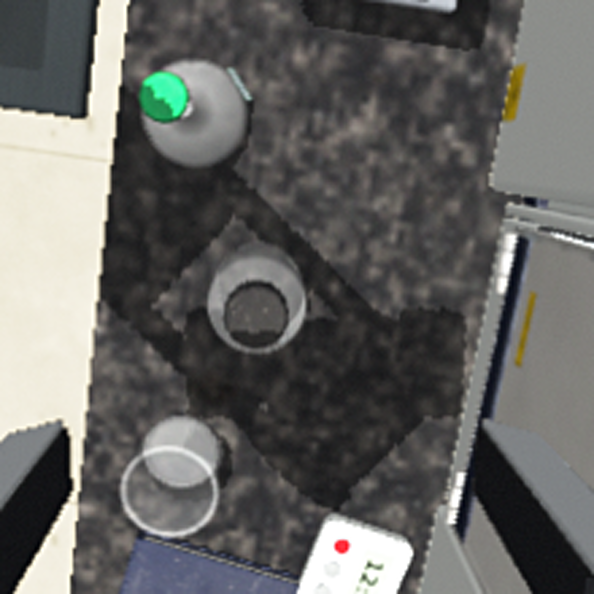

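Call:
jog_arm(series=[{"x":-0.0087,"y":0.0103,"z":0.03,"rx":0,"ry":0,"rz":0},{"x":0,"y":0,"z":0.035,"rx":0,"ry":0,"rz":0},{"x":0,"y":0,"z":0.035,"rx":0,"ry":0,"rz":0},{"x":0,"y":0,"z":0.03,"rx":0,"ry":0,"rz":0},{"x":0,"y":0,"z":0,"rx":0,"ry":0,"rz":0}])

```text
time: 5.57
tool_pos: [0.4602, -0.2701, 0.1963]
ee_rot: [3.136, -0.013, 0.143]
wrist_force: [-0.5, -0.3, -1.2]
width: 0.0939
```

```bash
python3 - <<'E'
from h import *
o=robot.get_obs(); print(o['time'],o['tool_pos'],o['ee_rot'])
s=snap('wrist','wrist3.png'); print(s['origin'],s['attitude'])
print(proj(s,[[.458,-.2685,.105],[.458,-.2685,.0]]))
E
```

```text
5.5667 [ 0.46020741 -0.27005307  0.19628665] [ 3.13592068 -0.01261997  0.14307699]
[ 0.44760335 -0.2003194   0.37461819] [ 2.89097539 -0.01305556  0.1434446 ]
[[247.36074006 190.86550032]
 [247.13565377 170.05408004]]
```

View pics/wrist3.png

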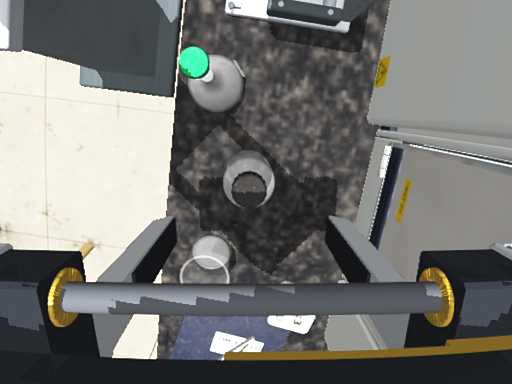

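Call:
jog_arm(series=[{"x":0,"y":-0.003,"z":0.03,"rx":0.33,"ry":-0.7,"rz":0},{"x":0,"y":0,"z":0.035,"rx":0,"ry":0,"rz":0},{"x":0,"y":0,"z":0.035,"rx":0,"ry":0,"rz":0},{"x":0,"y":0,"z":0.035,"rx":0,"ry":0,"rz":0},{"x":0,"y":0,"z":0.022,"rx":0,"ry":0,"rz":0},{"x":0,"y":0,"z":0,"rx":0,"ry":0,"rz":0}])

```text
time: 6.12
tool_pos: [0.4738, -0.2766, 0.0573]
ee_rot: [3.116, -0.027, 0.141]
wrist_force: [-0.4, -0.1, 0.0]
width: 0.0941
```

Call:
jog_arm(series=[{"x":0,"y":0,"z":0,"rx":0,"ry":0,"rz":0}])

```text
time: 6.2
tool_pos: [0.4749, -0.2774, 0.0592]
ee_rot: [3.115, -0.028, 0.141]
wrist_force: [1.5, 0.1, -0.5]
width: 0.0942
```

Call:
jog_arm(series=[{"x":-0.0138,"y":-0.0124,"z":0,"rx":1.5,"ry":-1.6,"rz":0},{"x":0,"y":0,"z":0,"rx":0,"ry":0,"rz":0}])

```text
time: 6.37
tool_pos: [0.4623, -0.269, 0.0644]
ee_rot: [3.136, -0.005, 0.14]
wrist_force: [0.5, 0.3, -0.5]
width: 0.0939
```

Call:
jog_arm(series=[{"x":-0.003,"y":-0.003,"z":0.015,"rx":0.3,"ry":-0.3,"rz":0},{"x":-0.001,"y":-0.001,"z":0.012,"rx":0.2,"ry":-0.3,"rz":0}])

```text
time: 6.53
tool_pos: [0.4636, -0.2698, 0.0449]
ee_rot: [3.132, -0.007, 0.14]
wrist_force: [-0.0, 0.2, 0.3]
width: 0.0943
```

Call:
jog_arm(series=[{"x":-0.004,"y":-0.004,"z":0.008,"rx":0.6,"ry":-0.5,"rz":0},{"x":0,"y":0,"z":0.0,"rx":0,"ry":0,"rz":0}])

```text
time: 6.7
tool_pos: [0.4591, -0.2663, 0.0352]
ee_rot: [-3.14, 0.002, 0.139]
wrist_force: [-0.5, 0.1, 0.5]
width: 0.094
```

```bash
python3 - <<'E'
from h import *
o=robot.get_obs(); print(o['time'],o['tool_pos'],o['ee_rot'],o['wrist_force'])
s=snap('wrist','wrist4.png'); snap('scene','scene4.png')
print(proj(s,[[.4595,-.267,.105],[.4595,-.267,.0]]))
E
```

```text
6.7 [ 0.45905198 -0.26627186  0.03521965] [-3.13953926e+00  2.00923718e-03  1.39487415e-01] [-0.46407601  0.09266337  0.47468554]
[[251.65892322 293.90655864]
 [251.41139629 213.50100129]]
```

View pics/wrist4.png

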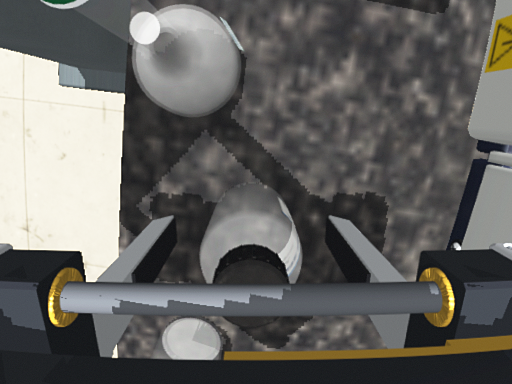

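View pics/scene4.png

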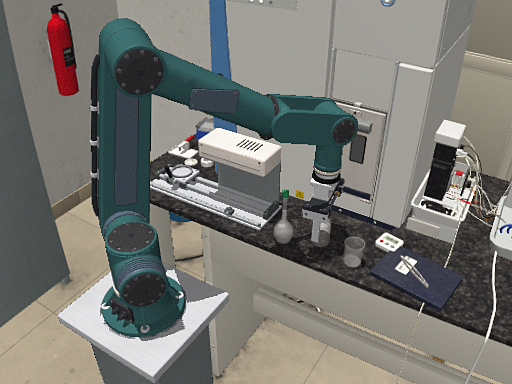

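Call:
jog_arm(series=[{"x":0,"y":0,"z":0,"rx":0,"ry":0,"rz":0},{"x":0,"y":0,"z":0,"rx":0,"ry":0,"rz":0},{"x":0,"y":0,"z":0,"rx":0,"ry":0,"rz":0},{"x":0,"y":0,"z":0,"rx":0,"ry":0,"rz":0},{"x":0,"y":0,"z":0,"rx":0,"ry":0,"rz":0},{"x":0,"y":0,"z":0,"rx":0,"ry":0,"rz":0}], claw=0)

```text
time: 7.3
tool_pos: [0.4609, -0.2677, 0.0376]
ee_rot: [3.14, -0.002, 0.139]
wrist_force: [-1.1, 0.3, 0.1]
width: 0.0577
```

Call:
jog_arm(series=[{"x":0,"y":0,"z":0,"rx":0,"ry":0,"rz":0},{"x":0,"y":0,"z":0,"rx":0,"ry":0,"rz":0},{"x":0,"y":0,"z":0,"rx":0,"ry":0,"rz":0}], claw=0)

```text
time: 7.55
tool_pos: [0.4607, -0.2678, 0.0377]
ee_rot: [3.14, -0.001, 0.139]
wrist_force: [-0.3, -0.2, -0.6]
width: 0.053
```

Call:
jog_arm(series=[{"x":0,"y":0,"z":-0.02,"rx":0,"ry":0,"rz":0},{"x":0,"y":0,"z":-0.035,"rx":0,"ry":0,"rz":0},{"x":0,"y":0,"z":-0.035,"rx":0,"ry":0,"rz":0},{"x":0,"y":0,"z":-0.035,"rx":0,"ry":0,"rz":0}])

```text
time: 7.88
tool_pos: [0.4537, -0.2623, 0.1523]
ee_rot: [-3.122, 0.02, 0.139]
wrist_force: [-0.3, -0.7, -3.2]
width: 0.0533
```

Call:
jog_arm(series=[{"x":0,"y":0,"z":-0.03,"rx":-0.9,"ry":0.9,"rz":0},{"x":0.002,"y":0.002,"z":-0.035,"rx":-0.3,"ry":0.3,"rz":0},{"x":0.002,"y":0.002,"z":-0.035,"rx":-0.3,"ry":0.3,"rz":0},{"x":0.002,"y":0.002,"z":-0.035,"rx":-0.3,"ry":0.3,"rz":0},{"x":0.002,"y":0.002,"z":-0.035,"rx":-0.3,"ry":0.3,"rz":0},{"x":0,"y":0,"z":-0.025,"rx":0,"ry":0,"rz":0}])

```text
time: 8.38
tool_pos: [0.4608, -0.2672, 0.3534]
ee_rot: [3.128, -0.015, 0.14]
wrist_force: [-0.1, 0.0, -2.4]
width: 0.0534
```

Call:
jog_arm(series=[{"x":0.0058,"y":-0.0354,"z":0,"rx":0.4,"ry":-0.4,"rz":0},{"x":0.0058,"y":-0.0354,"z":0,"rx":0,"ry":0,"rz":0},{"x":0.0058,"y":-0.0354,"z":0,"rx":0,"ry":0,"rz":0},{"x":0.0058,"y":-0.0354,"z":0,"rx":0,"ry":0,"rz":0},{"x":0.0058,"y":-0.0354,"z":0,"rx":0,"ry":0,"rz":0},{"x":0.0058,"y":-0.0354,"z":0,"rx":0,"ry":0,"rz":0}])

```text
time: 8.88
tool_pos: [0.4684, -0.0525, 0.3556]
ee_rot: [3.127, -0.015, 0.124]
wrist_force: [2.0, -0.1, -1.7]
width: 0.0531
```

Call:
jog_arm(series=[{"x":0.0058,"y":-0.0354,"z":0,"rx":0,"ry":0,"rz":0},{"x":0.0058,"y":-0.0354,"z":0,"rx":0,"ry":0,"rz":0},{"x":0.0058,"y":-0.0354,"z":0,"rx":0,"ry":0,"rz":0},{"x":0.0058,"y":-0.0354,"z":0,"rx":0,"ry":0,"rz":0},{"x":0.0058,"y":-0.0354,"z":0,"rx":0,"ry":0,"rz":0}])

```text
time: 9.3
tool_pos: [0.4727, 0.1358, 0.3504]
ee_rot: [3.128, -0.011, 0.124]
wrist_force: [1.6, -0.5, -0.8]
width: 0.0531
```

```bash
python3 - <<'E'
from h import *
o=robot.get_obs(); print(o['time'],o['tool_pos'],o['ee_rot'],o['wrist_force'])
s=snap('wrist','wrist5.png'); t=snap('top','top5.png'); print(s['origin'],s['attitude'])
for q in ['carriage_nest','carriage_handle','index_pointer']:
  print(q,[(np.round(k['bbox'],1).tolist(),round(k['p'],2)) for k in cams.look_for(q,s)[:2]])
p=np.load('st.npy');c,sn=np.cos(p[2]),np.sin(p[2])
W=lambda x,y,z:[p[0]+c*x-sn*y,p[1]+sn*x+c*y,z]
print(np.round(proj(s,[W(0,.14,.046),W(-.085,.24,.01),W(.056,.24,.01),W(-.05,.034,.225),W(.056,.034,.225)])))
a=s['img'][0:300,100:420,::-1]; cv2.imwrite('pics/wc5.png',cv2.resize(a,None,fx=2,fy=2,interpolation=cv2.INTER_CUBIC))
E
```

```text
9.3 [0.47274588 0.13583096 0.35043485] [ 3.12815165 -0.01120019  0.12367392] [ 1.58738416 -0.49255145 -0.82122987]
[0.46156993 0.20721181 0.5282249 ] [ 2.88326196 -0.01169717  0.12403703]
carriage_nest [([216.4, 41.3, 81.6, 66.9], 0.62)]
carriage_handle [([216.2, 40.1, 86.3, 70.3], 0.75), ([202.7, 206.5, 11.0, 7.3], 0.19)]
index_pointer [([200.7, 209.3, 11.5, 9.1], 0.38)]
[[269.  82.]
 [221.  11.]
 [310.  24.]
 [218. 168.]
 [321. 180.]]
```

View pics/wc5.png

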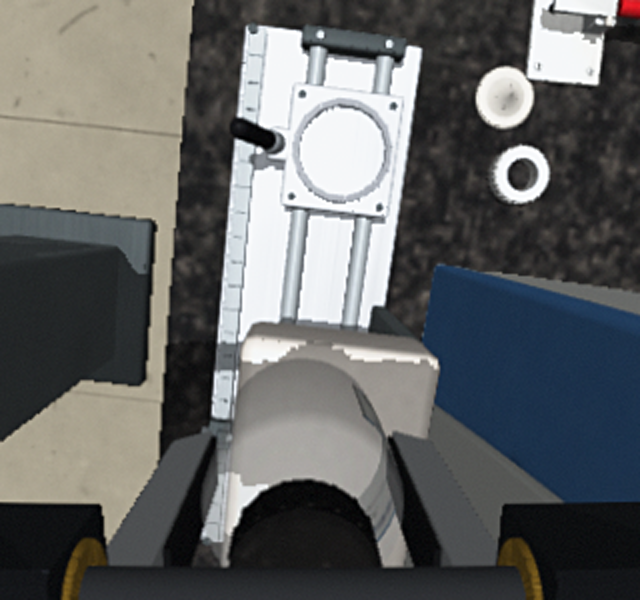

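```bash
python3 - <<'E'
from h import *
s=cams.snapshot('wrist'); t=cams.snapshot('top')
print('nest',onz(s,270.75,74.75,.052),'Lc',onz(s,223,13,.01),'Rc',onz(s,310.5,23,.01))
print('panel',onz(s,317,134,0),onz(s,317,134,.2),onz(s,312,170,0),'fromtop',onz(t,205,163,0),onz(t,205,163,.2), onz(t,215,158,0))
print('handle top',onz(s,218,63,.109), 'pointer', onz(s,226,80,.03))
a=t['img'][60:220,110:300,::-1]; cv2.imwrite('pics/tc5.png',cv2.resize(a,None,fx=3.5,fy=3.5,interpolation=cv2.INTER_CUBIC))
E
```

```text
nest [0.49056499 0.26175596 0.052     ] Lc [0.40638402 0.34974559 0.01      ] Rc [0.54465506 0.35315741 0.01      ]
panel [0.5864827 0.181894  0.       ] [0.53935448 0.1907476  0.2       ] [0.58871468 0.11843916 0.        ] fromtop [0.60698889 0.14586483 0.        ] [0.54931891 0.12883069 0.2       ] [0.61935949 0.11058544 0.        ]
handle top [0.41713656 0.26100657 0.109     ] pointer [0.42367854 0.24786459 0.03      ]
```

View pics/tc5.png

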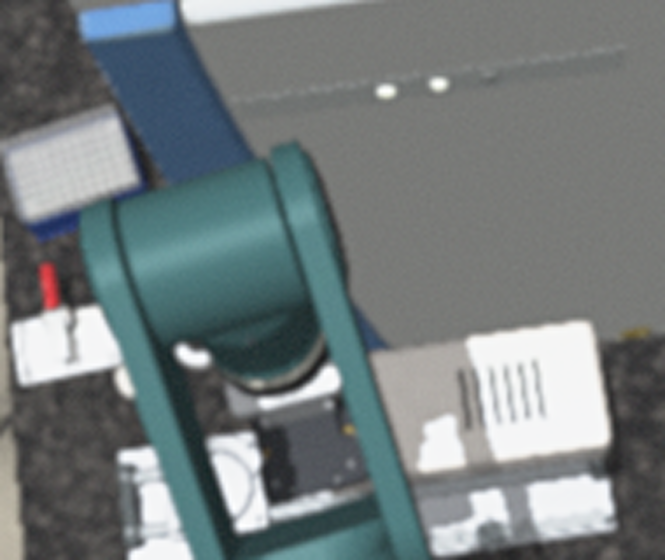

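Call:
jog_arm(series=[{"x":0.0083,"y":-0.0306,"z":0,"rx":0.7,"ry":-0.6,"rz":0},{"x":0.0083,"y":-0.0306,"z":0,"rx":0,"ry":0,"rz":0},{"x":0.0083,"y":-0.0306,"z":0,"rx":0,"ry":0,"rz":0},{"x":0.0083,"y":-0.0306,"z":0,"rx":0,"ry":0,"rz":0},{"x":0,"y":0,"z":0,"rx":0,"ry":0,"rz":0}])

```text
time: 10.07
tool_pos: [0.4959, 0.2528, 0.3513]
ee_rot: [3.139, -0.004, 0.1]
wrist_force: [-1.5, -1.2, -2.5]
width: 0.053
```

Call:
jog_arm(series=[{"x":-0.0045,"y":-0.009,"z":0.02,"rx":0,"ry":-0.2,"rz":0},{"x":-0.002,"y":0,"z":0.03,"rx":0.3,"ry":-0.3,"rz":0},{"x":-0.002,"y":0,"z":0.03,"rx":0.3,"ry":-0.3,"rz":0},{"x":-0.002,"y":0,"z":0.03,"rx":0.3,"ry":-0.3,"rz":0},{"x":-0.002,"y":0,"z":0.03,"rx":0.3,"ry":-0.3,"rz":0}])

```text
time: 10.48
tool_pos: [0.4896, 0.2566, 0.2166]
ee_rot: [-3.118, 0.001, 0.091]
wrist_force: [0.9, -0.6, -3.5]
width: 0.0529
```

Call:
jog_arm(series=[{"x":0,"y":-0.0047,"z":0.025,"rx":-1.2,"ry":-0.2,"rz":0},{"x":-0.001,"y":0,"z":0.025,"rx":0,"ry":-0.2,"rz":0},{"x":-0.001,"y":0,"z":0.025,"rx":0,"ry":-0.2,"rz":0},{"x":0,"y":0,"z":0,"rx":0,"ry":0,"rz":0}])

```text
time: 10.82
tool_pos: [0.4845, 0.2513, 0.1311]
ee_rot: [3.137, 0.024, 0.078]
wrist_force: [-0.5, -0.8, -3.3]
width: 0.0531
```

```bash
python3 - <<'E'
from h import *
o=robot.get_obs(); print(o['time'],o['tool_pos'],o['ee_rot'],o['wrist_force'])
s=snap('wrist','wrist6.png'); t=snap('scene','scene6.png')
print(proj(s,[[.4906,.2618,.046]]))
print(proj(t,[[.4906,.2618,.046],o['tool_pos']]))
a=t['img'][120:250,120:320,::-1]; cv2.imwrite('pics/sc6.png',cv2.resize(a,None,fx=4,fy=4,interpolation=cv2.INTER_CUBIC))
E
```

```text
10.8167 [0.48445218 0.25134034 0.13111989] [3.13731431 0.0235057  0.07817915] [-0.51633943 -0.83052661 -3.30920371]
[[260.80510051 183.92532189]]
[[182.18010846 172.18299846]
 [181.58314832 151.79164478]]
```

View pics/wrist6.png

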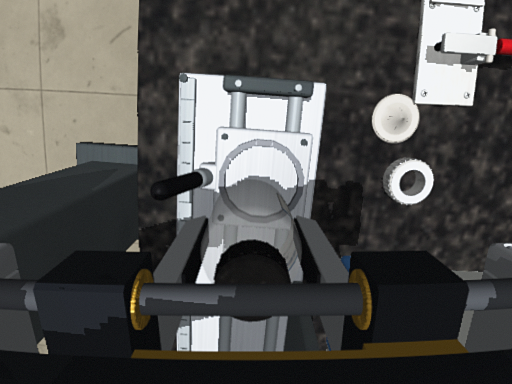

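View pics/sc6.png

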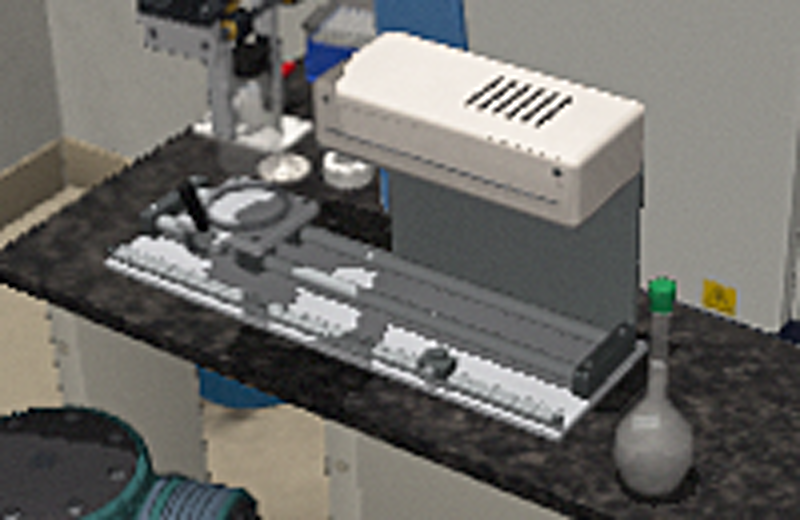

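```bash
python3 - <<'E'
from h import *
s=cams.snapshot('wrist')
a=s['img'][110:240,180:340,::-1]; cv2.imwrite('pics/wc6.png',cv2.resize(a,None,fx=5,fy=4.5,interpolation=cv2.INTER_CUBIC))
for v in (178,180): print(onz(s,260.5,v,.052))
o=robot.get_obs();print(o['tool_pos'],o['ee_rot'])
R=Ro.from_euler('xyz',o['ee_rot']).as_matrix();print(o['tool_pos']-R[:,2]*-.038*-1)
print(proj(s,o['tool_pos']+np.outer([.0377,-.0673],R[:,2])))
def ring(r,z,c): 
  q=np.linspace(0,2*np.pi,100); P=proj(s,np.stack([c[0]+r*np.cos(q),c[1]+r*np.sin(q),0*q+z],1)); return P.min(0).round(1),P.max(0).round(1)
print(ring(.037,.052,(.4906,.2618)))
E
```

```text
[0.49361357 0.26889351 0.052     ]
[0.49376951 0.2670936  0.052     ]
[0.4885697  0.25366289 0.13881181] [3.14157926 0.01046692 0.07890033]
[0.48896615 0.25369474 0.17680973]
[[252.56168743 211.04275615]
 [253.28937802 290.28975054]]
(array([214.9, 143.7]), array([298.1, 224.7]))
```

View pics/wc6.png

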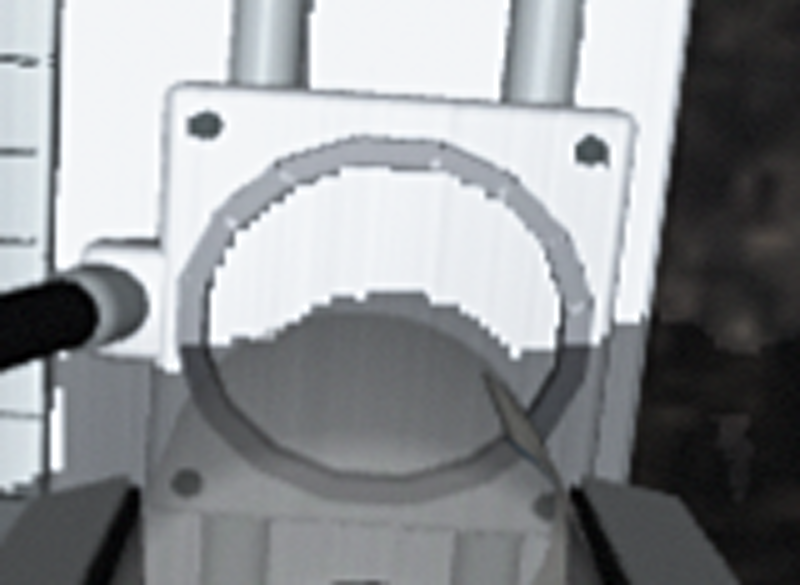

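Call:
jog_arm(series=[{"x":0.0027,"y":-0.0096,"z":0.005,"rx":0,"ry":0.6,"rz":0},{"x":0,"y":0,"z":0.01,"rx":0,"ry":0,"rz":0}])

```text
time: 11.13
tool_pos: [0.4954, 0.2647, 0.1308]
ee_rot: [-3.137, -0.014, 0.076]
wrist_force: [1.0, -0.4, -1.5]
width: 0.0533
```

```bash
python3 - <<'E'
from h import *
o=robot.get_obs(); 
s=snap('wrist','wrist7.png'); R=Ro.from_euler('xyz',o['ee_rot']).as_matrix()
print(o['time'],o['tool_pos'],o['ee_rot'],o['wrist_force'])
a=s['img'][110:240,180:340,::-1]; cv2.imwrite('pics/wc7.png',cv2.resize(a,None,fx=5,fy=4.5,interpolation=cv2.INTER_CUBIC))
def ring(r,c): 
  q=np.linspace(0,2*np.pi,100); P=proj(s,np.stack([c[0]+r*np.cos(q),c[1]+r*np.sin(q),0*q+c[2]],1)); return ((P.min(0)-[180,110])*[5,4.5]).round(),((P.max(0)-[180,110])*[5,4.5]).round()
print(ring(.037,(.491,.264,.052)),ring(.027,o['tool_pos']+R[:,2]*.0377))
o=robot.get_obs(); print(o['time'],o['tool_pos'],o['ee_rot'],o['wrist_force'])
E
```

```text
11.1333 [0.49536206 0.26471769 0.13081591] [-3.13677303 -0.0141983   0.07614554] [ 0.97040079 -0.41911731 -1.49465163]
(array([112., 206.]), array([533., 572.])) (array([173., 296.]), array([535., 607.]))
11.1833 [0.49421926 0.26345571 0.12807784] [-3.13942287 -0.0101684   0.07625424] [-0.91190059 -0.27654225 -3.2607473 ]
```

View pics/wc7.png

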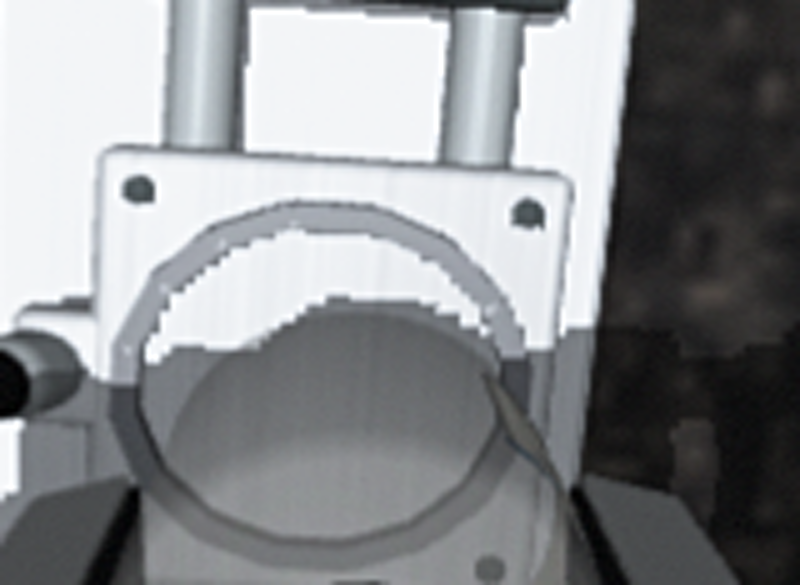

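Call:
jog_arm(series=[{"x":-0.004,"y":-0.001,"z":0.01,"rx":0,"ry":-0.5,"rz":0},{"x":-0.001,"y":0,"z":0.012,"rx":0,"ry":-0.1,"rz":0},{"x":0,"y":0,"z":0.002,"rx":0,"ry":0,"rz":0}])

```text
time: 11.43
tool_pos: [0.4898, 0.2651, 0.1041]
ee_rot: [-3.138, -0.003, 0.077]
wrist_force: [-0.4, -0.2, -3.6]
width: 0.0532
```

Call:
jog_arm(series=[{"x":0,"y":0,"z":0.008,"rx":0,"ry":-0.1,"rz":0},{"x":0,"y":0,"z":0.006,"rx":0,"ry":-0.1,"rz":0},{"x":0,"y":0,"z":0.001,"rx":0,"ry":0,"rz":0}])

```text
time: 11.68
tool_pos: [0.4888, 0.265, 0.0861]
ee_rot: [-3.139, 0.003, 0.078]
wrist_force: [-0.7, -0.8, -2.3]
width: 0.0531
```

Call:
jog_arm(series=[{"x":0.001,"y":0.0005,"z":0.003,"rx":0,"ry":0.15,"rz":0},{"x":0,"y":0,"z":0.002,"rx":0,"ry":0,"rz":0}])

```text
time: 11.85
tool_pos: [0.4897, 0.2651, 0.0834]
ee_rot: [-3.138, 0.001, 0.078]
wrist_force: [-5.0, -2.4, 13.0]
width: 0.0534
```

Call:
jog_arm(series=[{"x":0,"y":0,"z":0,"rx":0,"ry":0,"rz":0},{"x":0,"y":0,"z":0,"rx":0,"ry":0,"rz":0},{"x":0,"y":0,"z":0,"rx":0,"ry":0,"rz":0},{"x":0,"y":0,"z":0,"rx":0,"ry":0,"rz":0},{"x":0,"y":0,"z":0,"rx":0,"ry":0,"rz":0}], claw=0.82)

```text
time: 12.27
tool_pos: [0.4924, 0.2659, 0.0871]
ee_rot: [-3.136, -0.007, 0.078]
wrist_force: [-1.0, 0.3, -0.3]
width: 0.0772
```

```bash
python3 - <<'E'
from h import *
o=robot.get_obs(); print(o['time'],o['tool_pos'],o['ee_rot'],o['wrist_force'],o['width'])
s=snap('wrist','wrist8.png')
E
```

```text
12.2667 [0.49242149 0.26591114 0.0871362 ] [-3.13604119 -0.00676664  0.07802101] [-0.99437928  0.25964866 -0.31109639] 0.07715938921556462
```

View pics/wrist8.png

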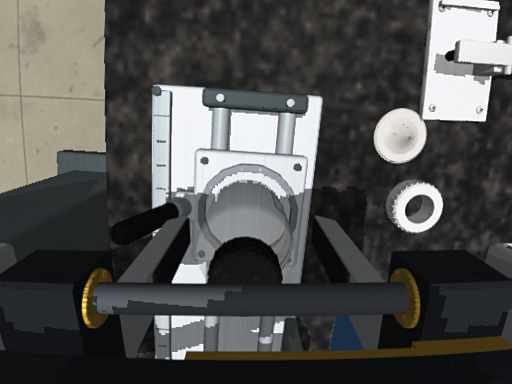

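Call:
jog_arm(series=[{"x":-0.001,"y":0,"z":-0.02,"rx":0,"ry":0,"rz":0},{"x":0.001,"y":0,"z":-0.03,"rx":0,"ry":0.2,"rz":0},{"x":0.001,"y":0,"z":-0.03,"rx":0,"ry":0.2,"rz":0},{"x":0.001,"y":0,"z":-0.03,"rx":0,"ry":0.2,"rz":0},{"x":0,"y":0,"z":-0.035,"rx":0,"ry":0,"rz":0},{"x":0,"y":0,"z":-0.035,"rx":0,"ry":0,"rz":0}])

```text
time: 12.82
tool_pos: [0.4874, 0.2626, 0.2599]
ee_rot: [3.139, 0.008, 0.078]
wrist_force: [0.7, 1.2, 0.8]
width: 0.0772
```

```bash
python3 - <<'E'
from h import *
o=robot.get_obs(); print(o['time'],o['tool_pos'],o['ee_rot'],o['joint_positions'],o['width'])
s=snap('wrist','wrist9.png');
a=s['img'][110:300,100:350,::-1]; cv2.imwrite('pics/wc9.png',cv2.resize(a,None,fx=3,fy=3,interpolation=cv2.INTER_CUBIC))
print(s['origin'],s['attitude'])
E
```

```text
12.8167 [0.48742596 0.26259124 0.25994073] [3.13853057 0.00806298 0.07760337] [ 3.92008411e-01  9.83137007e-02  1.25183016e+00 -4.29778499e-04
  1.80006344e+00  3.14296828e-01] 0.07724391617070535
[0.48312012 0.33280094 0.43844059] [2.89363863 0.00753401 0.07793713]
```

View pics/wc9.png

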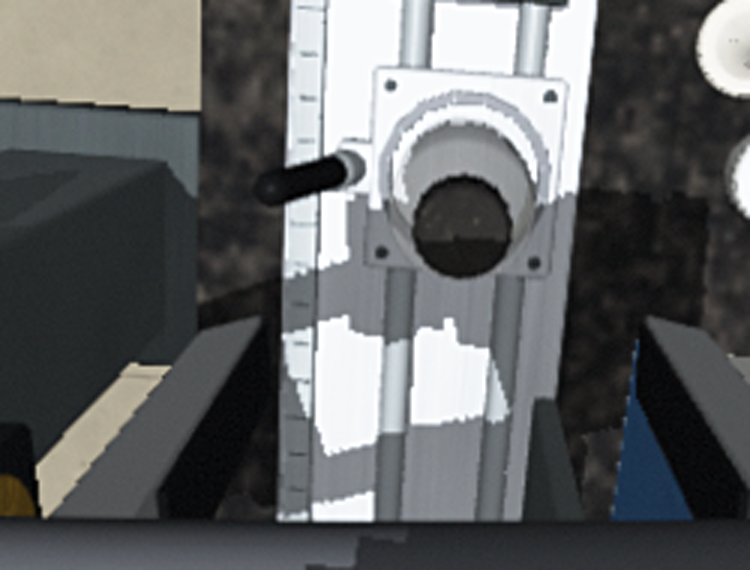

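```bash
python3 - <<'E'
from h import *
s=cams.snapshot('wrist')
f=lambda u,v:(u/3+100,v/3+110)
b=np.mean([onz(s,*f(*q),.046) for q in [(390,85),(550,96),(533,263),(381,252)]],0)
print('nest',b,'cap',onz(s,*f(462,227),.151),'body top ',onz(s,*f(462,227),.148))
print('handle top',onz(s,*f(270,186),.108),'foot',onz(s,*f(352,166),.055))
p=np.load('st.npy');print(p)
o=robot.get_obs(); print(o['tool_pos'])
E
```

```text
nest [0.49661488 0.26480312 0.046     ] cap [0.49406275 0.26528997 0.151     ] body top  [0.49417006 0.26460619 0.148     ]
handle top [0.42182709 0.2658319  0.108     ] foot [0.44760583 0.2668932  0.055     ]
[0.48912411 0.11434127 0.00254694]
[0.49043464 0.26386973 0.26673057]
```

Call:
jog_arm(series=[{"x":0,"y":0,"z":0,"rx":0,"ry":0,"rz":-7.1},{"x":0,"y":0,"z":0,"rx":0,"ry":0,"rz":-7.1},{"x":0,"y":0,"z":0,"rx":0,"ry":0,"rz":-7.1},{"x":0,"y":0,"z":0,"rx":0,"ry":0,"rz":-7.1},{"x":0,"y":0,"z":0,"rx":0,"ry":0,"rz":-7.1},{"x":0,"y":0,"z":0,"rx":0,"ry":0,"rz":-7.1},{"x":0,"y":0,"z":0,"rx":0,"ry":0,"rz":-7.1},{"x":0,"y":0,"z":0,"rx":0,"ry":0,"rz":-7.1},{"x":0,"y":0,"z":0,"rx":0,"ry":0,"rz":-7.1},{"x":0,"y":0,"z":0,"rx":0,"ry":0,"rz":-7.1},{"x":0,"y":0,"z":0,"rx":0,"ry":0,"rz":-7.1},{"x":0,"y":0,"z":0,"rx":0,"ry":0,"rz":-7.1}], claw=0.6)

```text
time: 13.92
tool_pos: [0.4897, 0.2632, 0.2571]
ee_rot: [-3.139, 0.001, 1.583]
wrist_force: [0.2, 0.2, -0.6]
width: 0.0565
```

Call:
jog_arm(series=[{"x":0,"y":-0.028,"z":0,"rx":-7,"ry":0,"rz":0},{"x":0,"y":-0.028,"z":0,"rx":-7,"ry":0,"rz":0},{"x":0,"y":-0.028,"z":0,"rx":-7,"ry":0,"rz":0},{"x":0,"y":-0.028,"z":0,"rx":-7,"ry":0,"rz":0},{"x":0,"y":0,"z":0,"rx":-7,"ry":0,"rz":0}])

```text
time: 14.33
tool_pos: [0.3886, 0.2611, 0.2131]
ee_rot: [2.545, 0.015, 1.579]
wrist_force: [1.0, -0.9, -1.5]
width: 0.0566
```

```bash
python3 - <<'E'
from h import *
o=robot.get_obs(); print(o['time'],o['tool_pos'],o['ee_rot'],o['joint_positions'])
R=Ro.from_euler('xyz',o['ee_rot']).as_matrix(); print(R.round(3))
s=snap('wrist','wrist10.png'); s2=snap('scene','scene10.png'); print(s['origin'])
for q in ['carriage_pointer','carriage_handle','index_pointer']:
  print(q,[(np.round(k['bbox'],1).tolist(),round(k['p'],2)) for k in cams.look_for(q,s)[:2]])
a=s2['img'][120:250,120:320,::-1]; cv2.imwrite('pics/sc10.png',cv2.resize(a,None,fx=4,fy=4,interpolation=cv2.INTER_CUBIC))
E
```

```text
14.3333 [0.38864155 0.26113113 0.21314946] [2.5450902  0.01539908 1.57859899] [ 0.76864006 -0.42505488  1.91192591 -0.43310472  1.23732315 -0.75873435]
[[-0.008  0.827  0.562]
 [ 1.     0.015 -0.008]
 [-0.015  0.562 -0.827]]
[0.23002802 0.26172033 0.32179884]
carriage_pointer [([217.0, 121.0, 79.5, 65.3], 0.73)]
carriage_handle [([219.3, 121.7, 75.1, 62.9], 0.57)]
index_pointer [([34.1, 90.9, 30.6, 26.3], 0.59), ([0.0, 82.7, 336.9, 235.7], 0.53)]
```

View pics/wrist10.png

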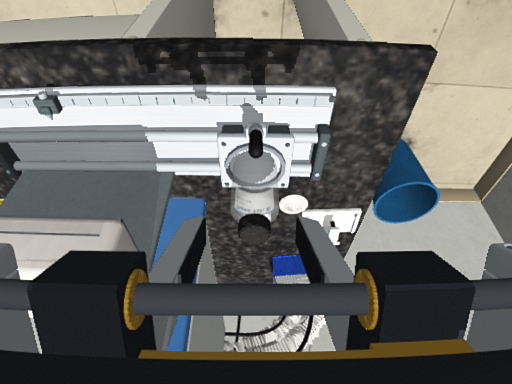

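View pics/sc10.png

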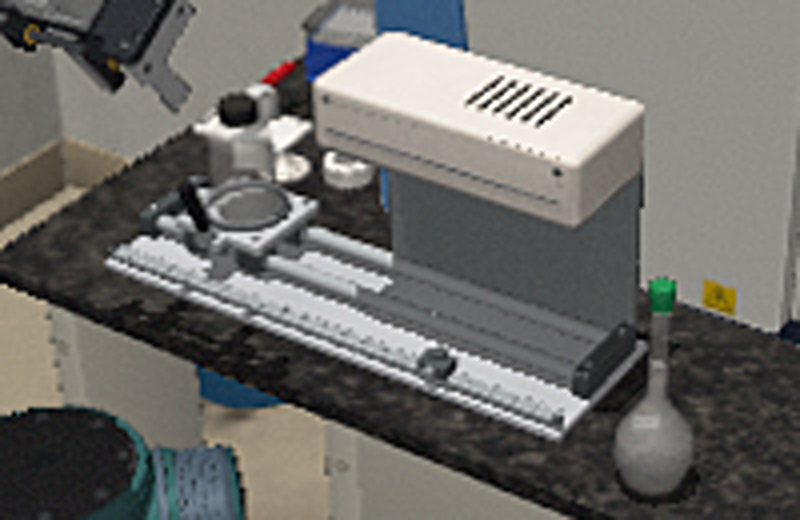

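```bash
python3 - <<'E'
from h import *
s=cams.snapshot('wrist')
a=s['img'][70:260,0:350,::-1].copy(); a=cv2.resize(a,None,fx=2.28,fy=2.28,interpolation=cv2.INTER_CUBIC)
for z,r in ((.046,.027),(.121,.027),(.151,.018)):
  q=np.linspace(0,2*np.pi,60); P=proj(s,np.stack([.4905+r*np.cos(q),.2645+r*np.sin(q),0*q+z],1)); P=((P-[0,70])*2.28).astype(int)
  cv2.polylines(a,[P],True,(0,0,255),1)
cv2.imwrite('pics/wc10.png',a)
o=robot.get_obs(); print(o['tool_pos'],o['ee_rot'],o['time'])
E
```

```text
[0.39422557 0.2629955  0.21993095] [2.54386128 0.01166337 1.57548149] 14.6333
```

View pics/wc10.png

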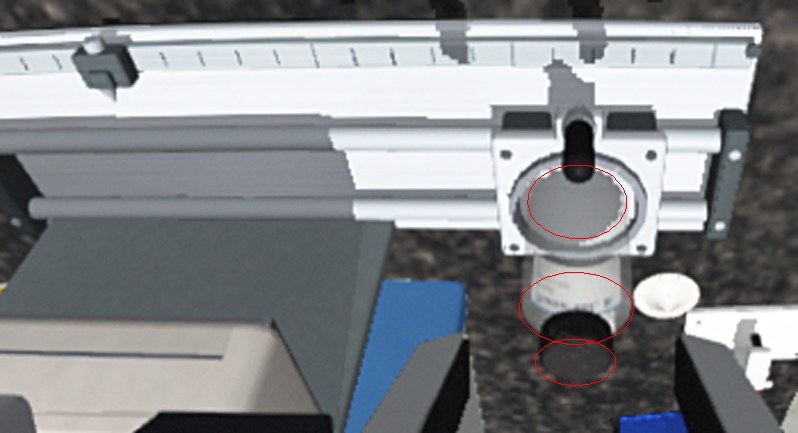

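```bash
python3 - <<'E'
from h import *
s=cams.snapshot('wrist');o=robot.get_obs(); print(o['tool_pos'],s['origin'])
a=s['img'][70:260,0:350,::-1]; cv2.imwrite('pics/wc11.png',cv2.resize(a,None,fx=2.28,fy=2.28,interpolation=cv2.INTER_CUBIC))
f=lambda u,v:(u/2.28,v/2.28+70)
b=[onz(s,*f(*q),.046) for q in [(506,155),(652,156),(513,248),(640,250)]]
print(np.mean(b,0)); print('idx tip',onz(s,*f(112,98),.03))
for q in [(506,155),(652,156),(513,248),(640,250)]: print(onz(s,*f(*q),.046))
print('base right front',onz(s,*f(760,24),.01))
E
```

```text
[0.39457418 0.26291638 0.22012879] [0.23548169 0.26365158 0.32839628]
[0.49357598 0.2646918  0.046     ]
idx tip [0.43466523 0.02015458 0.03      ]
[0.45927021 0.22748083 0.046     ]
[0.45873977 0.30243305 0.046     ]
[0.52799639 0.22716966 0.046     ]
[0.52829756 0.30168364 0.046     ]
base right front [0.40360624 0.3534867  0.01      ]
```

```bash
python3 - <<'E'
import cv2
a=cv2.imread('pics/wc11.png'); b=cv2.imread('pics/wc10.png'); print(abs(a[:150].astype(int)-b[:150]).mean())
c=cv2.imread('pics/wrist10.png')[80:140,20:290]; cv2.imwrite('pics/wc12.png',cv2.resize(c,None,fx=2.9,fy=6,interpolation=cv2.INTER_CUBIC))
E
```

```text
14.243842940685045
```

View pics/wc12.png

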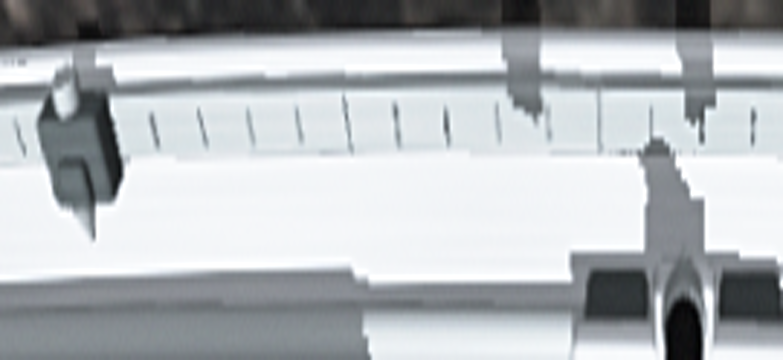

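Call:
jog_arm(series=[{"x":0.001,"y":-0.0166,"z":0.0232,"rx":-1,"ry":0,"rz":0},{"x":0.001,"y":-0.0166,"z":0.0232,"rx":0,"ry":0,"rz":0},{"x":0.001,"y":-0.0166,"z":0.0232,"rx":0,"ry":0,"rz":0},{"x":0,"y":0,"z":0,"rx":0,"ry":0,"rz":0}])

```text
time: 15.02
tool_pos: [0.4056, 0.2682, 0.145]
ee_rot: [2.515, -0.002, 1.562]
wrist_force: [-0.1, -1.1, -1.9]
width: 0.0567
```

```bash
cat > rel.py <<'E'
from h import *
import sys
def rel(T):
    o=robot.get_obs(); R=Ro.from_euler('xyz',o['ee_rot']).as_matrix()
    print('t',round(o['time'],2),'pos',o['tool_pos'].round(4),'rot',o['ee_rot'].round(3),'z',R[:,2].round(3),'f',o['wrist_force'].round(1),'d tool',(R.T@(np.array(T)-o['tool_pos'])).round(4),'d world',(np.array(T)-o['tool_pos']).round(4))
E
python3 - <<'E'
from rel import *
rel([.4377,.2645,.0683])
s=snap('wrist','wrist13.png'); print(proj(s,[[.427,.2645,.084],[.418,.2645,.109]]))
rel([.4377,.2645,.0683])
E
```

```text
t 15.02 pos [0.4056 0.2682 0.145 ] rot [ 2.515e+00 -2.000e-03  1.562e+00] z [ 0.586 -0.004 -0.81 ] f [-0.1 -1.1 -1.9] d tool [-0.0035 -0.0189  0.0809] d world [ 0.0321 -0.0037 -0.0767]
[[246.23059762 181.03394797]
 [245.68580344 198.14867558]]
t 15.07 pos [0.4075 0.2695 0.1493] rot [ 2.509 -0.005  1.563] z [ 0.591 -0.001 -0.807] f [1.3 0.4 0.9] d tool [-0.0051 -0.0235  0.0832] d world [ 0.0302 -0.005  -0.081 ]
```

View pics/wrist13.png

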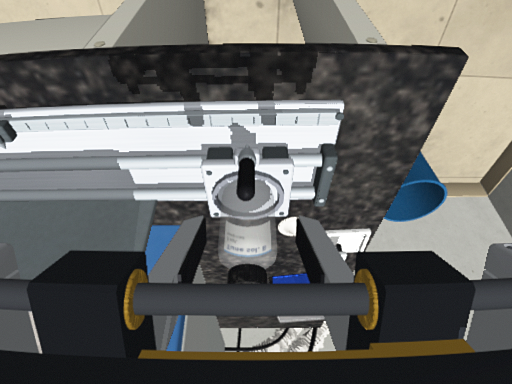

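Call:
jog_arm(series=[{"x":-0.003,"y":-0.022,"z":0.01,"rx":0,"ry":0,"rz":0},{"x":-0.001,"y":-0.002,"z":0.02,"rx":0,"ry":0,"rz":0},{"x":0,"y":0,"z":0.02,"rx":0,"ry":0,"rz":0}])

```text
time: 15.32
tool_pos: [0.4271, 0.2707, 0.1091]
ee_rot: [2.493, -0.019, 1.559]
wrist_force: [0.4, 0.5, 0.5]
width: 0.0566
```

```bash
python3 - <<'E'
from rel import *
rel([.4377,.2645,.0683])
E
```

```text
t 15.32 pos [0.4271 0.2707 0.1091] rot [ 2.493 -0.019  1.559] z [ 0.604  0.008 -0.797] f [0.4 0.5 0.5] d tool [-0.0068 -0.016   0.0389] d world [ 0.0106 -0.0062 -0.0408]
```

Call:
jog_arm(series=[{"x":-0.0065,"y":-0.015,"z":0.01,"rx":0.3,"ry":-1.2,"rz":0},{"x":-0.001,"y":-0.003,"z":0.015,"rx":0.2,"ry":0,"rz":0},{"x":0,"y":-0.002,"z":0.01,"rx":0,"ry":0,"rz":0}])

```text
time: 15.57
tool_pos: [0.4417, 0.2659, 0.0781]
ee_rot: [2.492, -0.01, 1.54]
wrist_force: [-0.1, -0.4, 0.6]
width: 0.0564
```

```bash
python3 - <<'E'
from rel import *
rel([.4377,.2645,.0683])
s=snap('wrist','wrist14.png')
rel([.4377,.2645,.0683])
E
```

```text
t 15.57 pos [0.4417 0.2659 0.0781] rot [ 2.492 -0.01   1.54 ] z [ 0.605 -0.011 -0.796] f [-0.1 -0.4  0.6] d tool [-0.0016 -0.009   0.0054] d world [-0.004  -0.0014 -0.0098]
t 15.62 pos [0.4415 0.2653 0.0765] rot [ 2.493 -0.009  1.539] z [ 0.604 -0.012 -0.797] f [ 0.2 -0.3 -0.8] d tool [-0.001  -0.0079  0.0043] d world [-0.0038 -0.0008 -0.0082]
```

View pics/wrist14.png

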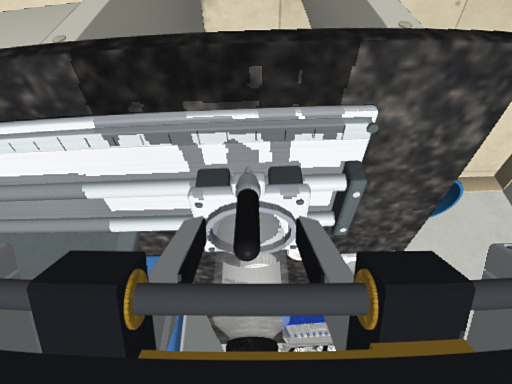

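Call:
jog_arm(series=[{"x":-0.001,"y":-0.007,"z":0.004,"rx":0,"ry":0,"rz":0},{"x":0,"y":-0.001,"z":0.001,"rx":0,"ry":0,"rz":0}])

```text
time: 15.78
tool_pos: [0.4412, 0.2653, 0.0708]
ee_rot: [2.49, -0.012, 1.536]
wrist_force: [0.4, -0.5, -0.6]
width: 0.0564
```

Call:
jog_arm(series=[{"x":0,"y":0,"z":0,"rx":0,"ry":0,"rz":0},{"x":0,"y":0,"z":0,"rx":0,"ry":0,"rz":0},{"x":0,"y":0,"z":0,"rx":0,"ry":0,"rz":0},{"x":0,"y":0,"z":0,"rx":0,"ry":0,"rz":0},{"x":0,"y":0,"z":0,"rx":0,"ry":0,"rz":0},{"x":0,"y":0,"z":0,"rx":0,"ry":0,"rz":0},{"x":0,"y":0,"z":0,"rx":0,"ry":0,"rz":0},{"x":0,"y":0,"z":0,"rx":0,"ry":0,"rz":0}], claw=0.05)

```text
time: 16.45
tool_pos: [0.4427, 0.2667, 0.0757]
ee_rot: [2.484, -0.015, 1.537]
wrist_force: [1.8, 0.1, -1.4]
width: 0.0134
```

```bash
python3 - <<'E'
from rel import *
rel([.4377,.2645,.0683]); print(robot.get_obs()['width'])
s=snap('wrist','wrist15.png')
E
```

```text
t 16.45 pos [0.4427 0.2667 0.0757] rot [ 2.484 -0.015  1.537] z [ 0.611 -0.009 -0.791] f [ 1.8  0.1 -1.4] d tool [-0.0024 -0.0084  0.0028] d world [-0.005  -0.0022 -0.0074]
0.013388096578550609
```

View pics/wrist15.png

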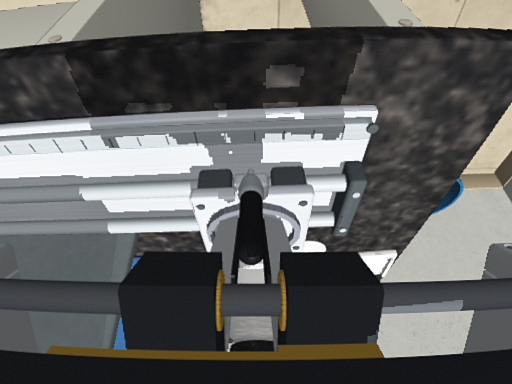

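```bash
python3 - <<'E'
from rel import *
o=robot.get_obs();R=Ro.from_euler('xyz',o['ee_rot']).as_matrix();print(R.T@[0,-.01,0], R.T@[0,0,-.001])
E
```

```text
[-9.99311431e-03  3.59449781e-04  9.19908226e-05] [-1.46934045e-05 -6.11044739e-04  7.91459684e-04]
```

Call:
jog_arm(series=[{"x":-0.004,"y":0,"z":0,"rx":0,"ry":0,"rz":0},{"x":-0.006,"y":0,"z":0,"rx":0,"ry":0,"rz":0},{"x":-0.008,"y":0,"z":0,"rx":0,"ry":0,"rz":0},{"x":-0.006,"y":0,"z":0,"rx":0,"ry":0,"rz":0}])

```text
time: 16.83
tool_pos: [0.4429, 0.2447, 0.0758]
ee_rot: [2.482, -0.019, 1.543]
wrist_force: [4.0, 2.9, -2.8]
width: 0.0132
```

```bash
python3 - <<'E'
from rel import *
rel([.4427,.022,.0757]); print(robot.get_obs()['width'],robot.get_obs()['wrist_torque'])
s=snap('wrist','wrist16.png')
rel([.4427,.022,.0757])
E
```

```text
t 16.83 pos [0.4429 0.2447 0.0758] rot [ 2.482 -0.019  1.543] z [ 0.613 -0.002 -0.79 ] f [ 4.   2.9 -2.8] d tool [-0.2226  0.0074  0.0004] d world [-2.000e-04 -2.227e-01 -1.000e-04]
0.01321908756908005 [ 0.28396434 -0.07380898  0.21249901]
t 16.88 pos [0.4429 0.2436 0.0757] rot [ 2.482 -0.018  1.541] z [ 0.613 -0.004 -0.79 ] f [ 3.5 -1.1 -2.2] d tool [-0.2214  0.0074  0.0007] d world [-2.000e-04 -2.216e-01 -0.000e+00]
```

View pics/wrist16.png

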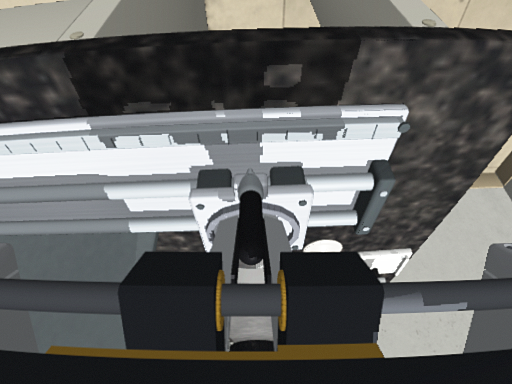

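Call:
jog_arm(series=[{"x":-0.006,"y":0.0002,"z":0,"rx":0,"ry":0,"rz":0},{"x":-0.009,"y":0.0003,"z":0,"rx":0,"ry":0,"rz":0},{"x":-0.009,"y":0.0003,"z":0,"rx":0,"ry":0,"rz":0},{"x":-0.009,"y":0.0003,"z":0,"rx":0,"ry":0,"rz":0},{"x":-0.009,"y":0.0003,"z":0,"rx":0,"ry":0,"rz":0},{"x":-0.009,"y":0.0003,"z":0,"rx":0,"ry":0,"rz":0},{"x":-0.009,"y":0.0003,"z":0,"rx":0,"ry":0,"rz":0},{"x":-0.009,"y":0.0003,"z":0,"rx":0,"ry":0,"rz":0},{"x":-0.006,"y":0.0003,"z":0,"rx":0,"ry":0,"rz":0}])

```text
time: 17.63
tool_pos: [0.4435, 0.1657, 0.0758]
ee_rot: [2.478, -0.024, 1.545]
wrist_force: [5.1, 1.6, -3.2]
width: 0.0129
```

```bash
python3 - <<'E'
from rel import *
rel([.4427,.022,.0757])
s=snap('wrist','wrist17.png');snap('scene','scene17.png')
E
```

```text
t 17.63 pos [0.4435 0.1657 0.0758] rot [ 2.478 -0.024  1.545] z [ 0.616  0.003 -0.787] f [ 5.1  1.6 -3.2] d tool [-0.1436  0.0044 -0.0008] d world [-8.000e-04 -1.437e-01 -1.000e-04]
```

View pics/wrist17.png

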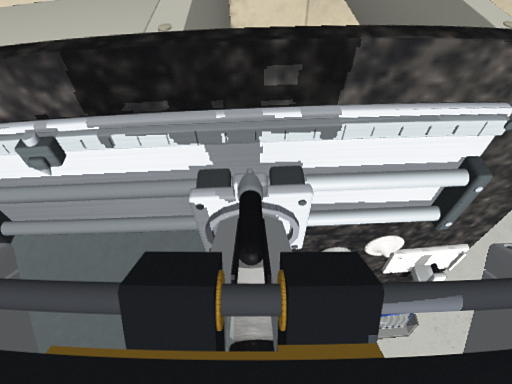

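View pics/scene17.png

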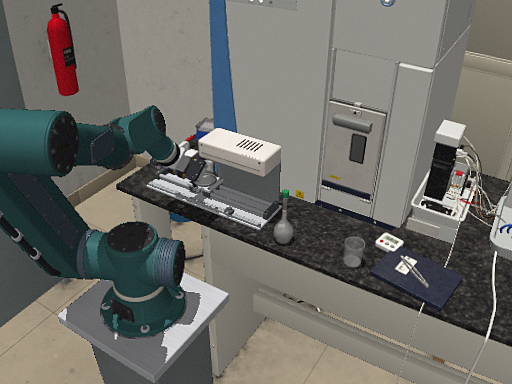

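Call:
jog_arm(series=[{"x":-0.006,"y":0,"z":0,"rx":0,"ry":0,"rz":0},{"x":-0.009,"y":0.0001,"z":0,"rx":0,"ry":0,"rz":0},{"x":-0.009,"y":0.0001,"z":0,"rx":0,"ry":0,"rz":0},{"x":-0.009,"y":0.0001,"z":0,"rx":0,"ry":0,"rz":0},{"x":-0.009,"y":0.0001,"z":0,"rx":0,"ry":0,"rz":0},{"x":-0.009,"y":0.0001,"z":0,"rx":0,"ry":0,"rz":0},{"x":-0.009,"y":0.0001,"z":0,"rx":0,"ry":0,"rz":0},{"x":-0.009,"y":0.0001,"z":0,"rx":0,"ry":0,"rz":0},{"x":-0.009,"y":0.0001,"z":0,"rx":0,"ry":0,"rz":0},{"x":-0.009,"y":0.0001,"z":0,"rx":0,"ry":0,"rz":0},{"x":-0.009,"y":0.0001,"z":0,"rx":0,"ry":0,"rz":0},{"x":-0.006,"y":0,"z":0,"rx":0,"ry":0,"rz":0}])

```text
time: 18.73
tool_pos: [0.4444, 0.062, 0.0761]
ee_rot: [2.464, -0.031, 1.55]
wrist_force: [8.4, 2.7, -4.9]
width: 0.0133
```

```bash
python3 - <<'E'
from rel import *
rel([.4427,.022,.0757])
s=snap('wrist','wrist18.png');t=snap('scene','scene18.png')
a=s['img'][90:260,100:360,::-1]; cv2.imwrite('pics/wc18.png',cv2.resize(a,None,fx=3,fy=3,interpolation=cv2.INTER_CUBIC))
E
```

```text
t 18.73 pos [0.4444 0.062  0.0761] rot [ 2.464 -0.031  1.55 ] z [ 0.627  0.011 -0.779] f [ 8.4  2.7 -4.9] d tool [-0.04   -0.0002 -0.0012] d world [-0.0017 -0.04   -0.0004]
```

View pics/wc18.png

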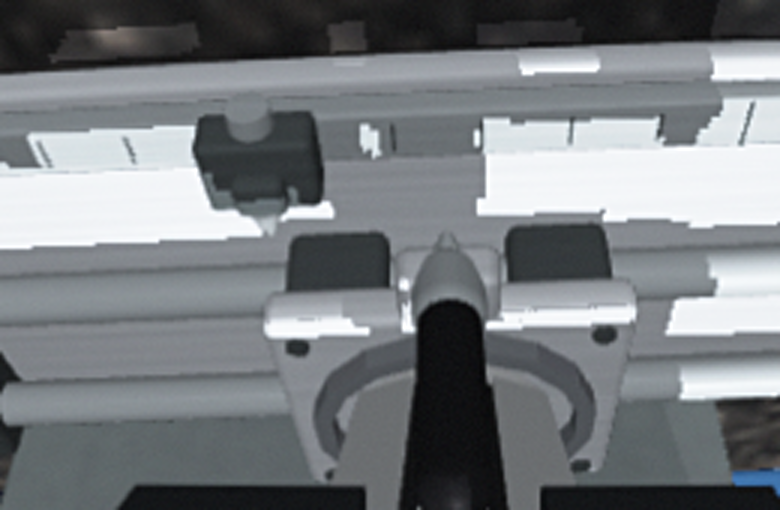

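```bash
python3 - <<'E'
from rel import *
s=cams.snapshot('wrist'); rel([.4427,.022,.0757])
a=s['img'][90:260,100:360,::-1]; cv2.imwrite('pics/wc19.png',cv2.resize(a,None,fx=3,fy=3,interpolation=cv2.INTER_CUBIC))
print(onz(s,100+267/3,90+235/3,.03),onz(s,100+447/3,90+233/3,.03))
E
```

```text
t 18.88 pos [0.4444 0.0612 0.0761] rot [ 2.465 -0.029  1.549] z [ 0.627  0.009 -0.779] f [ 5.4 -1.6 -3. ] d tool [-0.0392 -0.0002 -0.0011] d world [-0.0017 -0.0392 -0.0004]
[0.43546481 0.01955563 0.03      ] [0.43706139 0.06141682 0.03      ]
```

Call:
jog_arm(series=[{"x":-0.005,"y":-0.0005,"z":0,"rx":0,"ry":0,"rz":0},{"x":-0.008,"y":-0.0005,"z":0,"rx":0,"ry":0,"rz":0},{"x":-0.008,"y":0,"z":0,"rx":0,"ry":0,"rz":0},{"x":-0.008,"y":0,"z":0,"rx":0,"ry":0,"rz":0},{"x":-0.004,"y":0,"z":0,"rx":0,"ry":0,"rz":0},{"x":0,"y":0,"z":0,"rx":0,"ry":0,"rz":0}])

```text
time: 19.38
tool_pos: [0.4448, 0.028, 0.0762]
ee_rot: [2.456, -0.032, 1.551]
wrist_force: [6.1, 1.9, -3.9]
width: 0.0134
```

```bash
python3 - <<'E'
from rel import *
rel([.4427,.022,.0757])
s=snap('wrist','wrist20.png')
a=s['img'][120:200,160:320,::-1]; cv2.imwrite('pics/wc20.png',cv2.resize(a,None,fx=5,fy=5,interpolation=cv2.INTER_CUBIC))
rel([.4427,.022,.0757])
E
```

```text
t 19.38 pos [0.4448 0.028  0.0762] rot [ 2.456 -0.032  1.551] z [ 0.634  0.012 -0.773] f [ 6.1  1.9 -3.9] d tool [-0.0061 -0.0017 -0.001 ] d world [-0.0021 -0.006  -0.0005]
t 19.43 pos [0.4448 0.028  0.0763] rot [ 2.456 -0.031  1.551] z [ 0.634  0.012 -0.773] f [ 5.4 -0.6 -3.8] d tool [-0.0061 -0.0017 -0.0009] d world [-0.0021 -0.006  -0.0006]
```

View pics/wc20.png

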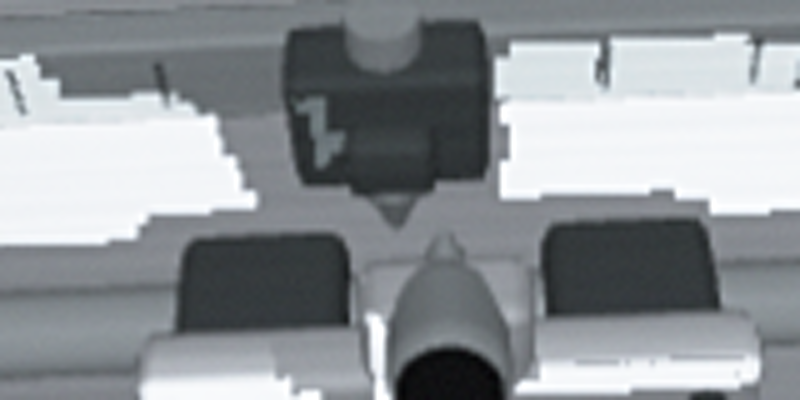

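Call:
jog_arm(series=[{"x":-0.004,"y":-0.0003,"z":0,"rx":0,"ry":0,"rz":0},{"x":-0.003,"y":0,"z":0,"rx":0,"ry":0,"rz":0},{"x":0,"y":0,"z":0,"rx":0,"ry":0,"rz":0}])

```text
time: 19.68
tool_pos: [0.4449, 0.0211, 0.0764]
ee_rot: [2.453, -0.033, 1.551]
wrist_force: [6.1, -0.1, -3.4]
width: 0.0131
```

```bash
python3 - <<'E'
from rel import *
s=snap('wrist','wrist21.png')
a=s['img'][120:200,160:320,::-1]; cv2.imwrite('pics/wc21.png',cv2.resize(a,None,fx=5,fy=5,interpolation=cv2.INTER_CUBIC))
rel([.4427,.022,.0757])
E
```

```text
t 19.73 pos [0.4449 0.021  0.0763] rot [ 2.453 -0.032  1.551] z [ 0.636  0.012 -0.771] f [ 6.9  0.4 -2.7] d tool [ 0.0009 -0.0021 -0.0009] d world [-0.0022  0.001  -0.0006]
```

View pics/wc21.png

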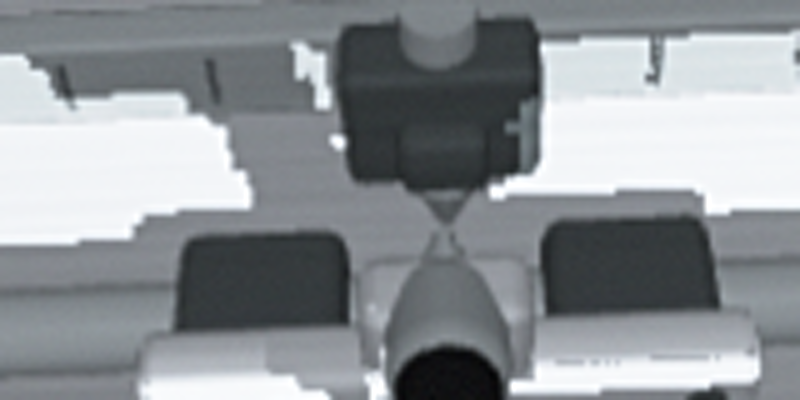

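Call:
jog_arm(series=[{"x":0,"y":0,"z":0,"rx":0,"ry":0,"rz":0},{"x":0,"y":0,"z":0,"rx":0,"ry":0,"rz":0},{"x":0,"y":0,"z":0,"rx":0,"ry":0,"rz":0},{"x":0,"y":0,"z":0,"rx":0,"ry":0,"rz":0},{"x":0,"y":0,"z":0,"rx":0,"ry":0,"rz":0}], claw=0.55)

```text
time: 20.15
tool_pos: [0.4434, 0.0213, 0.0757]
ee_rot: [2.455, -0.033, 1.552]
wrist_force: [0.3, -0.3, 0.7]
width: 0.0433
```

```bash
python3 - <<'E'
from rel import *
print(robot.get_obs()['width'])
s=snap('wrist','wrist22.png')
a=s['img'][100:300,140:340,::-1]; cv2.imwrite('pics/wc22.png',cv2.resize(a,None,fx=3,fy=3,interpolation=cv2.INTER_CUBIC))
rel([.4427,.022,.0757])
E
```

```text
0.043280956951248714
t 20.2 pos [0.4434 0.0213 0.0757] rot [ 2.455 -0.033  1.552] z [ 0.634  0.013 -0.773] f [ 0.5 -0.8 -0.8] d tool [ 0.0007 -0.0006 -0.0004] d world [-0.0007  0.0007  0.    ]
```

View pics/wc22.png

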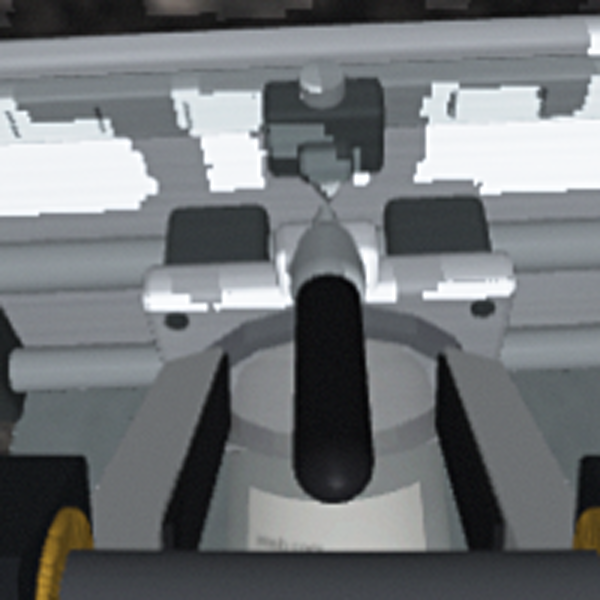

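Call:
jog_arm(series=[{"x":0,"y":0,"z":-0.015,"rx":0,"ry":0,"rz":0},{"x":0,"y":-0.001,"z":-0.02,"rx":0,"ry":0,"rz":0},{"x":0,"y":-0.002,"z":-0.02,"rx":0,"ry":0,"rz":0}])

```text
time: 20.45
tool_pos: [0.416, 0.0226, 0.1079]
ee_rot: [2.478, -0.034, 1.551]
wrist_force: [0.9, -0.2, 1.0]
width: 0.052
```

Call:
jog_arm(series=[{"x":0,"y":-0.005,"z":-0.025,"rx":0,"ry":0,"rz":0},{"x":0,"y":-0.005,"z":-0.025,"rx":0,"ry":0,"rz":0},{"x":0,"y":-0.005,"z":-0.025,"rx":0,"ry":0,"rz":0},{"x":0,"y":0,"z":-0.01,"rx":0,"ry":0,"rz":0},{"x":0,"y":0,"z":0,"rx":0,"ry":0,"rz":0},{"x":0,"y":0,"z":0,"rx":0,"ry":0,"rz":0}])

```text
time: 20.95
tool_pos: [0.4118, 0.0287, 0.1636]
ee_rot: [2.518, -0.028, 1.547]
wrist_force: [0.3, -1.6, 0.4]
width: 0.0519
```

```bash
python3 - <<'E'
from rel import *
rel([.4427,.022,.0757])
s=snap('wrist','wrist23.png');t=snap('scene','scene23.png')
a=s['img'][80:280,130:390,::-1]; cv2.imwrite('pics/wc23.png',cv2.resize(a,None,fx=3,fy=3,interpolation=cv2.INTER_CUBIC))
a=t['img'][120:270,170:390,::-1]; cv2.imwrite('pics/sc23.png',cv2.resize(a,None,fx=3.5,fy=3.5,interpolation=cv2.INTER_CUBIC))
E
```

```text
t 20.95 pos [0.4118 0.0287 0.1636] rot [ 2.518 -0.028  1.547] z [ 0.584  0.009 -0.812] f [ 0.3 -1.6  0.4] d tool [-0.0084 -0.026   0.0894] d world [ 0.0309 -0.0067 -0.0879]
```

View pics/wc23.png

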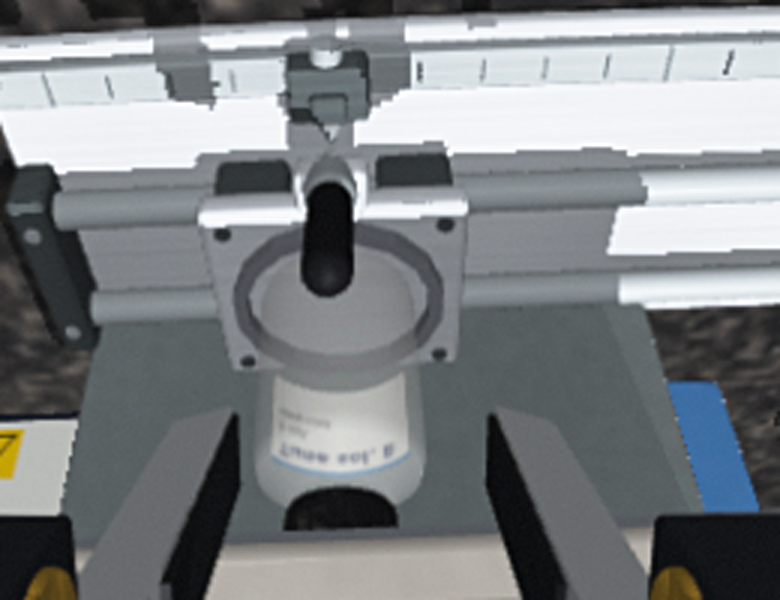

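View pics/sc23.png

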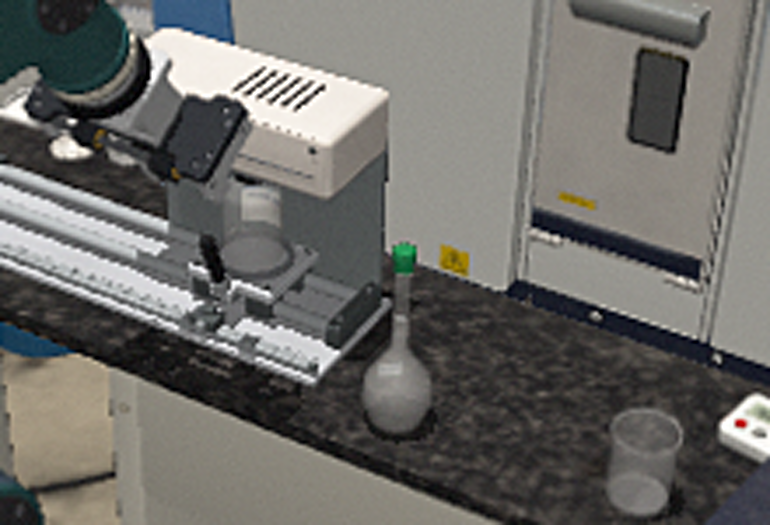

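Call:
jog_arm(series=[{"x":0,"y":-0.02,"z":-0.02,"rx":0,"ry":0,"rz":0},{"x":0,"y":-0.02,"z":-0.02,"rx":0,"ry":0,"rz":0},{"x":0,"y":-0.03,"z":-0.01,"rx":0,"ry":0,"rz":0},{"x":0,"y":-0.03,"z":0,"rx":0,"ry":0,"rz":0},{"x":0,"y":-0.02,"z":0,"rx":0,"ry":0,"rz":0},{"x":0,"y":0,"z":0,"rx":0,"ry":0,"rz":0},{"x":0,"y":0,"z":0,"rx":0,"ry":0,"rz":0}])

```text
time: 21.63
tool_pos: [0.3765, 0.0528, 0.1204]
ee_rot: [2.609, -0.009, 1.531]
wrist_force: [0.7, 0.2, -0.8]
width: 0.0518
```

```bash
python3 - <<'E'
from rel import *
rel([.4427,.022,.0757])
s=snap('wrist','wrist24.png')
a=s['img'][80:260,130:370,::-1]; cv2.imwrite('pics/wc24.png',cv2.resize(a,None,fx=3.3,fy=3.3,interpolation=cv2.INTER_CUBIC))
E
```

```text
t 21.63 pos [0.3765 0.0528 0.1204] rot [ 2.609 -0.009  1.531] z [ 0.507 -0.013 -0.862] f [ 0.7  0.2 -0.8] d tool [-0.0285  0.0355  0.0725] d world [ 0.0662 -0.0308 -0.0447]
```

View pics/wc24.png

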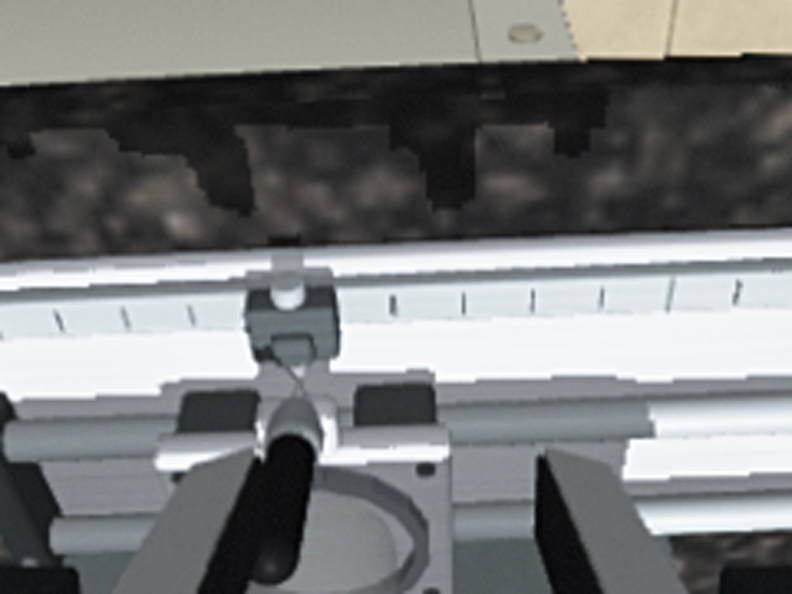

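Call:
jog_arm(series=[{"x":0,"y":-0.01,"z":-0.025,"rx":0,"ry":0,"rz":0},{"x":0,"y":-0.02,"z":-0.025,"rx":0,"ry":0,"rz":0},{"x":0,"y":-0.02,"z":-0.025,"rx":0,"ry":0,"rz":0},{"x":0,"y":0,"z":0,"rx":0,"ry":0,"rz":0},{"x":0,"y":0,"z":0,"rx":0,"ry":0,"rz":0},{"x":0,"y":0,"z":0,"rx":0,"ry":0,"rz":0}])

```text
time: 22.18
tool_pos: [0.3525, 0.0775, 0.1593]
ee_rot: [2.654, 0.012, 1.513]
wrist_force: [0.5, 0.1, -0.6]
width: 0.0516
```

```bash
python3 - <<'E'
from rel import *
rel([.4427,.022,.0757])
s=snap('wrist','wrist25.png')
rel([.4427,.022,.0757])
E
```

```text
t 22.18 pos [0.3525 0.0775 0.1593] rot [2.654 0.012 1.513] z [ 0.467 -0.038 -0.883] f [ 0.5  0.1 -0.6] d tool [-0.0492  0.043   0.1181] d world [ 0.0902 -0.0555 -0.0836]
t 22.23 pos [0.3523 0.0772 0.1588] rot [2.655 0.012 1.512] z [ 0.466 -0.038 -0.884] f [ 0.   0.6 -0.8] d tool [-0.0489  0.0435  0.1177] d world [ 0.0904 -0.0552 -0.0831]
```

View pics/wrist25.png

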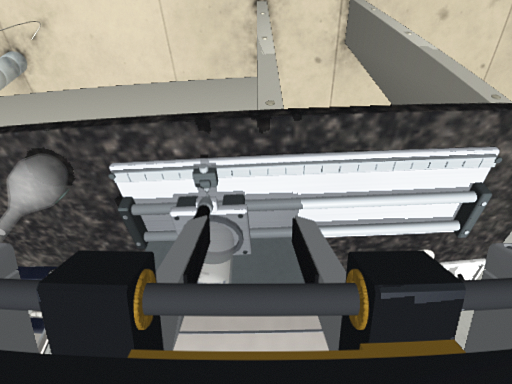

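The arm is clear and settled, the pointers still meet at (205,194), and the bottle is in the rim. I'm handing in.

```bash
python3 -c "
from bench import ticket
print(ticket.close_job())"
```

```text
the job is handed in; nothing more can be done
None
```

The bottle stands upright and released inside the carriage rim, the carriage pointer is opposite the index pointer, and the job was handed in at about 22 s of the 54 s. `close_job` reports no verdict, so success rests on my own image checks.

- **Placing:** I gripped the bottle, carried it over the reading head and set it in the rim, with 13 N at touchdown. After release, the cap was within about 2.5 mm of the rim centre seen from above. A projected outline of the bottle at the nest also matched the picture.
- **Sliding:** I gripped the handle with the tool leaned back about 37 degrees, slid the carriage about 0.245 m and let go.
- **Pointers:** In the close wrist view before letting go, the two tips fell on the same pixel column, which is under 1 mm. The views after release and after the arm backed away still showed the tips meeting.
- **Bystanders:** The flask and beaker were upright where they had been, to the eye, and the index block showed no sign of having moved. I did not re-measure these three at the end.
- **Reading head:** Wrist forces stayed below 10 N during the slide and near zero afterwards, so I saw no sign of a bump.

**What disagreed or went wrong:**
- My first move calls were refused because the rows lacked some keys; nothing moved.
- Estimates of the nest position differed by up to about 7 mm. This was because the arm was still settling between pictures, so I used the closest settled view.
- The tool drifted by up to 15 mm on fast descents, which I corrected before each grasp.

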